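Clamp a tap body in the bench vise

TASK

Set the brass tap body into the open bench vise, nut up, its block midway along the jaws and its flange resting flat on both jaw tops; do not drop it. Then crank the vise shut with its crank until the jaws hold the block firmly enough to undo the nut, without straining so hard that the thin-walled casting is crushed. Do not knock the tap body over, and leave the glass jug, ice bucket and wrench where they are.

Things in the scene. Friction and masses are not known exactly. Their poses are not given: they have to be found in the camera images.
- vise: grey bench vise on a plywood board (200 x 200 mm), fixed to the table. Origin: underside of the board. x runs level along the screw, from the crank towards the fixed jaw; y along the jaws; z up. Jaws: 100 mm long (y -50 to 50), flat tops at z = 170 mm. Fixed jaw's face at x = -10 mm. Between the jaws 48 mm of free depth, then the slide beam (top z = 122 mm). Screw axis at y = 0, z = 110 mm.
- vise_jaw: moving jaw with its slide beam, on the crank side. Slides along the vise's x axis, driven only by the crank, 6 mm per full turn. Starts open, 43 to 49 mm between the jaw faces. Ordinary right-hand screw: seen from the crank end (looking along the vise's +x) clockwise closes. Its body frame is the vise's, shifted along -x by the jaw opening.
- fixed_jaw_top (a point): mid point of the top edge of the fixed jaw's gripping face
- moving_jaw_top (a point): mid point of the top edge of the moving jaw's gripping face; its distance to fixed_jaw_top is the jaw opening
- crank_hub (a point): on the screw axis in the middle of the flat steel crank arm (12 mm thick along the screw; the round hub, 38 mm across, stands out 2 mm on either face). 98 mm from the moving jaw's gripping face, towards the vise's -x; moves along with that jaw. It turns in the upright plane square to the screw and stays where left. Turning it freely takes 3 to 4 N at the grip; at rest, friction hides up to 3 N.
- crank_grip (a point): centre of the crank's black grip: a round sleeve, 23 mm thick, 100 mm long, parallel to the screw, 75 mm from the screw axis and 60 mm out (vise's -x) from the crank arm. The sleeve spins freely on its pin, so it can be held as the crank goes round. Once the jaw bears on the work, each further 0.2 rad adds 1 to 2 N at the grip. Firm: 6 to 10 N above free turning; 13 N above crushes the part.
- tap_body: cast brass tap body, about 0.65 kg, stands upright on the table. Origin: centre of its underside. Block 36 to 38 mm thick (x, rough) x 76 (y) x 40 high; then a flange 72 (x) x 96 (y), z 40 to 48 mm; on its middle a hexagonal nut 36 mm across flats (two flats face +x, -x), z 48 to 88 mm, a 12 mm stem above. Two pipe stubs, 16 mm across, 14 tall, on the flange at y = +-37. Either way round fits.
- tap_nut (a point): centre of the tap body's hexagonal nut, 68 mm above the underside of the block: the place to grip it
- glass_jug: clear glass jug with a handle, 100 mm across, 170 mm tall; origin: centre of its underside. Bystander.
- ice_bucket: stainless ice bucket with black rim and bail, 150 mm across, 130 mm tall; origin: centre of its underside. Bystander.
- wrench: steel wrench, 200 mm long, lying flat along its x axis. Bystander.
Mind the look-alikes: they are no part of the job. Of the things shaped like the tap_body, the brass one is meant.

How it is judged:
By the outcome, as a careful person would: the job done as asked, in the order asked, and still so for the second after the job is handed in, with the robot touching nothing.
It also fails if it takes over 70 s, if anything falls off the work surface, if the arm or the gripper's body presses on something with over 40 N, if the wrist force passes 120 N, or if a joint passes its speed limit or range.

ROBOT

A 6-joint arm with a two-finger parallel gripper is mounted at the origin on the work surface. World frame = base frame: x ahead of the robot, y to its left, z up, the work surface at z = 0. Lengths are in m, angles in rad, forces in N, time in s.
With the tool pointing down it reaches from about 0.325 to 0.75 m from the base axis. Payload 7.6 kg.
Tool frame: the origin (TCP) lies midway between the tips of the shut fingers; the grasp point (between the pads) lies 19 mm behind it (ctrl.hold_point_z is the distance from the TCP to the grasp point, in m); z points along the fingers, y is the direction in which the jaws open and shut (so a half turn about z gives the same grasp; the last joint's range is limited). The gripper opens to 85 mm and grips with 20 to 120 N. Pads are 22 mm wide; open, the fingers measure 114 mm over their backs; the gripper's body (76 mm by 85 mm) begins 54 mm behind the grasp point. The pads swing forward as they close: fully open they stand 13 mm farther back than shut.
Start: joints at [-1.245, 0.052, 1.401, -0, 1.689, -0.07], TCP at [0.202, -0.484, 0.197] pointing down, gripper open.
Joint ranges: [-2.9, 2.9], [-0.91, 2.17], [0.12, 2.37], [-1.06, 4.2], [0.26, 2.73], [-2.93, 2.93]. Speed limits (rad/s): [2.57, 2.57, 3.01, 3.14, 3.14, 3.14].

INTERFACE

Orientations are given as [roll, pitch, yaw] about the fixed x, y, z axes, in that order (R = Rz(yaw) Ry(pitch) Rx(roll)).
In Python, from plant import sense, get_image, camera_model, hand_in, ctrl gives the robot as it stands.
- The arm moves only by the tool drive_tool, never from a script. Its argument "motion" is one flat list of numbers, 5 for each row, row after row: the opening, from 0 (shut) to 1 (fully open), then the shift along the tool's x, y, z in m, then the turn about the tool's z in rad. In form: [claw, tx, ty, tz, yaw, claw, tx, ty, tz, yaw, ...]. A call has 1 to 20 rows; each row is the pose to reach, as a shift and turn from the pose measured when the call began, along the tool's axes at that moment; what a row does not reach only later rows make up. A row lasts 1/10 s, in which the tool goes at most 50 mm and 8.59 degrees, less where a joint would pass 70% of its speed; a pose out of reach is approached as far as the arm can. A call with a gripper value outside its range is refused whole. The fingers move at their own pace and stop on an object; "squeeze" is the grip in N (left out, the last holds). Time passes only in rows, so rows that repeat a pose let the fingers close. It gives the time, the measured TCP pose, the force and the opening at its end, in the units of the state.
- sense(): the state, without advancing time (a new reading comes with each control period).
- get_image(name): name is "scene" or "top" or "wrist"; returns the picture (420x560x3 uint8, red, green, blue); there is no depth.
- camera_model(name): a dict with "camera_matrix" (3x3 intrinsics, pixels), "rvec" (rotation vector, rad) and "tvec" (3), from world to camera coordinates, as OpenCV has them; the wrist camera has in their place "T_tool_cam" (4x4, takes a point from camera to tool coordinates, whose origin is the TCP and whose axes are the flange's). Camera axes: x right, y down, z forward; pixel columns grow to the right and rows downward; lengths in m; the calibration is good to about 2 mm. The wrist camera is an equidistant fisheye: a pixel r from the principal point sees the ray r / f radians off the axis. A picture is of the moment at which its call begins: read the wrist's pose just before it. camera_model takes no time and is no camera call.
- hand_in(): hands the job in, once; it reports no verdict.
The state is a dict: "time": time; "qpos": joint angles; "dq": joint speeds; "joint_torque": joint torques, N m; "tool_pos": TCP position; "tcp_rot": TCP orientation; "contact_force": force on the tool from outside, world axes, zero at the start; "torque": the same for the moment, N m; "finger_gap": finger opening in m.
Only numpy, scipy, OpenCV 4.12 (cv2) and the standard library are available. Lean on these libraries where they do the work, as an engineer would, in place of code of your own. Each camera call takes 0.05 s, during which the arm holds its last target.

## Working session

There is one attempt and no reset: what is moved stays moved. The work goes in short steps, Python scripts to look and compute and a tool call to move; the robot and the scene stay as the last step left them, time stands still between calls to the robot, and variables do not carry over. Pictures are saved under pics/ and viewed, and the job is handed in when it is done.

Besides the shell and the picture viewer there is one more tool, called after "Request:" as name(argument=value, ...) on one line, values as JSON. drive_tool: Moves the arm, as the interface text tells. Its arguments: {"type":"object","properties":{"motion":{"type":"array"},"squeeze":{"type":"number"}},"required":["motion"]}

```bash
ls; mkdir -p pics; python3 - <<'E'
from plant import sense,get_image,camera_model,ctrl
import cv2,numpy as np
s=sense();print({k:np.round(v,4) for k,v in s.items()})
print(ctrl.hold_point_z)
for n in["scene","top","wrist"]:
    im=get_image(n);cv2.imwrite(f"pics/{n}0.png",im[:,:,::-1]);print(n,{k:np.round(v,4).tolist() if not isinstance(v,str) else v for k,v in camera_model(n).items()})
E
```

```text
pics
{'time': np.float64(0.0), 'qpos': array([-1.2453,  0.0528,  1.4017,  0.    ,  1.6886, -0.0703]), 'dq': array([-0.0009,  0.0009, -0.0007, -0.0005, -0.0007,  0.0007]), 'joint_torque': array([ 1.10000e-03, -3.81665e+01, -3.60190e+01, -1.00000e-04,
        6.10000e-03,  0.00000e+00]), 'tool_pos': array([ 0.2023, -0.4841,  0.196 ]), 'tcp_rot': array([-3.1401e+00, -1.0000e-04,  3.9580e-01]), 'contact_force': array([-0.1385, -0.0504,  0.7734]), 'torque': array([0.0569, 0.017 , 0.029 ]), 'finger_gap': np.float64(0.0852)}
0.0187
scene {'camera_matrix': [[393.9542, 0.0, 283.7266], [0.0, 393.9542, 214.7925], [0.0, 0.0, 1.0]], 'rvec': [1.2512, 2.0876, -1.1227], 'tvec': [0.2444, -0.1492, 1.5441]}
top {'camera_matrix': [[383.1187, 0.0, 284.247], [0.0, 383.1187, 206.6358], [0.0, 0.0, 1.0]], 'rvec': [2.1727, -2.2245, 0.0594], 'tvec': [0.0409, 0.4973, 1.3786]}
wrist {'camera_matrix': [[325.1923, 0.0, 281.7851], [0.0, 325.1923, 206.8124], [0.0, 0.0, 1.0]], 'T_tool_cam': [[0.0015, -0.962, -0.2729, 0.0687], [1.0, 0.0014, 0.0005, -0.0003], [-0.0001, -0.2729, 0.962, -0.1775], [0.0, 0.0, 0.0, 1.0]]}
```

View pics/scene0.png

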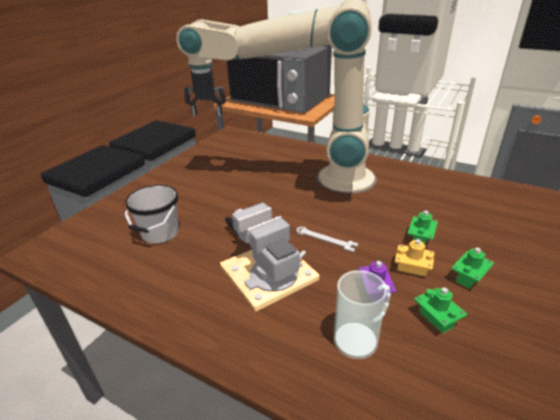

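View pics/top0.png

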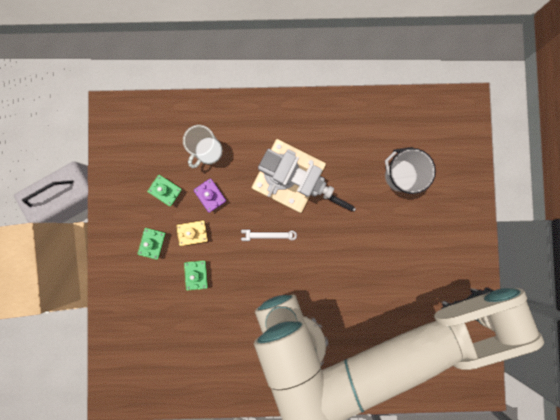

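View pics/wrist0.png

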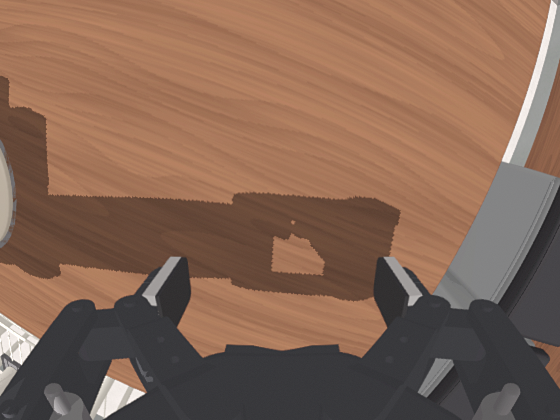

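Candidates shaped like the tap (top view): brass/yellow (192,234), greens (164,190), (151,243), (195,276), and purple (210,195). The description says brass, so I choose (192,234). I'll check it in a crop.

```bash
cat > h.py <<'E'
import cv2,numpy as np
from plant import sense,get_image,camera_model,ctrl
from scipy.spatial.transform import Rotation as Ro
def ray(n,px,s=None):
    m=camera_model(n);K=np.array(m["camera_matrix"]);px=np.asarray(px,float)
    if n=="wrist":
        s=s or sense();T=np.array(m["T_tool_cam"])
        d=np.array([(px[0]-K[0,2])/K[0,0],(px[1]-K[1,2])/K[1,1]]);r=np.hypot(*d)
        v=np.array([0,0,1.]) if r<1e-9 else np.array([*(d/r*np.sin(r)),np.cos(r)])
        R=Ro.from_euler('xyz',s["tcp_rot"]).as_matrix()
        return R@T[:3,3]+s["tool_pos"],R@T[:3,:3]@v
    R=cv2.Rodrigues(np.array(m["rvec"],float))[0];t=np.array(m["tvec"],float).ravel()
    return -R.T@t,R.T@np.array([(px[0]-K[0,2])/K[0,0],(px[1]-K[1,2])/K[1,1],1])
def onz(n,px,z,s=None):
    o,d=ray(n,px,s);return o+d*(z-o[2])/d[2]
def tri(*rs):
    A=0;b=0
    for o,d in rs:
        d=d/np.linalg.norm(d);P=np.eye(3)-np.outer(d,d);A=A+P;b=b+P@o
    return np.linalg.solve(A,b)
def proj(n,p,s=None):
    m=camera_model(n);K=np.array(m["camera_matrix"]);p=np.asarray(p,float)
    if n=="wrist":
        s=s or sense();T=np.array(m["T_tool_cam"]);R=Ro.from_euler('xyz',s["tcp_rot"]).as_matrix()
        q=T[:3,:3].T@(R.T@(p-s["tool_pos"])-T[:3,3]);th=np.arctan2(np.hypot(q[0],q[1]),q[2]);u=q[:2]/np.hypot(q[0],q[1])*th
        return np.array([K[0,2]+K[0,0]*u[0],K[1,2]+K[1,1]*u[1]])
    return cv2.projectPoints(p.reshape(1,3),np.array(m["rvec"],float),np.array(m["tvec"],float),K,None)[0].ravel()
def crop(im,x0,y0,w,h,k,name):
    c=cv2.resize(im[y0:y0+h,x0:x0+w],None,fx=k,fy=k,interpolation=cv2.INTER_CUBIC);cv2.imwrite(f"pics/{name}.png",c)
E
python3 - <<'E'
from h import *
t=cv2.imread("pics/top0.png");s=cv2.imread("pics/scene0.png")
a=cv2.resize(t[125:255,240:370],None,fx=4.5,fy=4.5,interpolation=cv2.INTER_CUBIC)
cv2.imwrite("pics/c1.png",a)
crop(s,210,190,130,130,4.5,"c2")
crop(t,130,160,110,140,4,"c3")
for n in("top","scene"):
    im=cv2.imread(f"pics/{n}0.png");hv=cv2.cvtColor(im,cv2.COLOR_BGR2HSV)
    m=cv2.inRange(hv,(17,110,90),(32,255,255));nn,l,st,c=cv2.connectedComponentsWithStats(m)
    for i in range(1,nn):
        if st[i,4]>60:
            print(n,st[i],c[i], onz("top",c[i],.044) if n=="top" else onz(n,c[i],.044))
            ct=np.argwhere(l==i)[:,::-1].astype(np.float32);print(cv2.minAreaRect(ct))
E
```

```text
top [176 220  32  26 100] [195.75 232.8 ] [0.41141515 0.34398942 0.044     ]
((191.64324951171875, 232.7405548095703), (22.250659942626953, 28.801088333129883), 81.02737426757812)
top [190 228  10  12  70] [195.11428571 233.88571429] [0.40764271 0.34627867 0.044     ]
((195.01922607421875, 233.90386962890625), (8.236878395080566, 11.178619384765625), 11.309932708740234)
scene [ 394  239   40   37 1028] [414.05350195 258.24319066] [0.4222112  0.35864042 0.044     ]
((414.45611572265625, 256.70489501953125), (38.623199462890625, 34.0135612487793), 12.094758033752441)
```

View pics/c1.png

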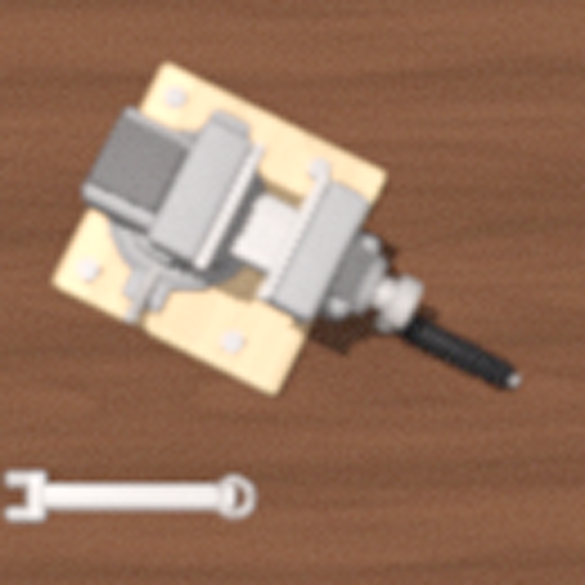

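View pics/c2.png

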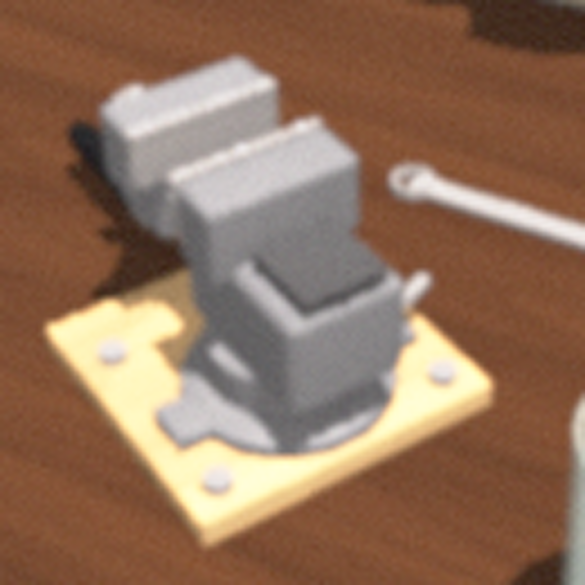

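View pics/c3.png

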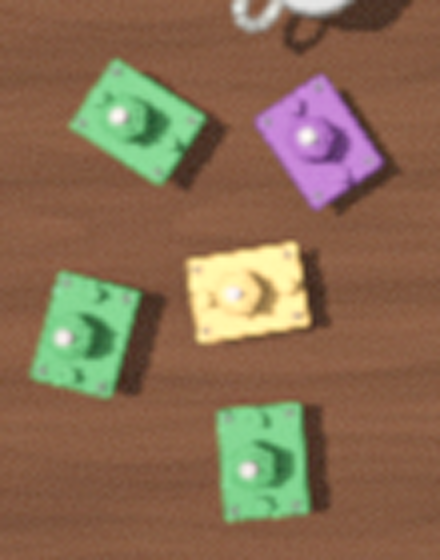

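The crop confirms the brass body at c3 (240,292), with its long axis nearly along world y. The other four are green or purple. Next I'll measure the tap and vise roughly from the top view.

```bash
python3 - <<'E'
from h import *
c=np.array([(186,258),(297,242),(312,327),(199,344)])/4+[130,160]
P=np.array([onz("top",p-0.4,.048) for p in c]);print(P.round(4),P.mean(0).round(4))
for a,b in((0,1),(1,2),(2,3),(3,0)):
    d=P[b]-P[a];print(np.linalg.norm(d).round(4),np.degrees(np.arctan2(d[1],d[0])).round(1))
tip=[ (233,294) ];print('stem',onz("top",np.array(tip[0])/4+[130,160],.1))
c=np.array([(165,62),(387,175),(275,395),(52,283)])/4.5+[240,125]
for z in(.012,.018,.024):
    B=np.array([onz("top",p-.4,z) for p in c]);print(z,B.mean(0).round(4),[np.linalg.norm(B[i]-B[(i+1)%4]).round(4) for i in range(4)],[np.degrees(np.arctan2(*(B[(i+1)%4]-B[i])[[1,0]])).round(1) for i in range(4)])
# fixed jaw edge ends & moving jaw edge ends at z=.17
for nm,p in dict(f1=(258,143),f2=(208,268),m1=(318,172),m2=(262,300),g0=(415,330),g1=(515,380),hub=(400,303)).items():
    q=np.array(p)/4.5+[240,125];print(nm,onz("top",q,.17).round(4),onz("top",q,.04).round(4))
E
```

```text
[[0.4437 0.4119 0.048 ]
 [0.4555 0.314  0.048 ]
 [0.3805 0.3018 0.048 ]
 [0.3679 0.4012 0.048 ]] [0.4119 0.3572 0.048 ]
0.0986 -83.1
0.076 -170.8
0.1002 97.2
0.0765 8.0
stem [0.41040836 0.35669441 0.1       ]
0.012 [0.612  0.0112 0.012 ] [np.float64(0.2026), np.float64(0.2007), np.float64(0.2016), np.float64(0.2023)] [np.float64(-118.5), np.float64(151.6), np.float64(62.0), np.float64(-28.1)]
0.018 [0.6112 0.0113 0.018 ] [np.float64(0.2017), np.float64(0.1998), np.float64(0.2008), np.float64(0.2014)] [np.float64(-118.5), np.float64(151.6), np.float64(62.0), np.float64(-28.1)]
0.024 [0.6104 0.0114 0.024 ] [np.float64(0.2009), np.float64(0.1989), np.float64(0.1999), np.float64(0.2005)] [np.float64(-118.5), np.float64(151.6), np.float64(62.0), np.float64(-28.1)]
f1 [ 0.651  -0.0162  0.17  ] [ 0.6744 -0.0218  0.04  ]
f2 [0.5615 0.0219 0.17  ] [0.5755 0.0204 0.04  ]
m1 [ 0.629  -0.0588  0.17  ] [ 0.6501 -0.0689  0.04  ]
m2 [ 0.5376 -0.0162  0.17  ] [ 0.549  -0.0218  0.04  ]
g0 [ 0.5135 -0.1252  0.17  ] [ 0.5224 -0.1423  0.04  ]
g1 [ 0.476  -0.1957  0.17  ] [ 0.4809 -0.2202  0.04  ]
hub [ 0.5332 -0.115   0.17  ] [ 0.5441 -0.1311  0.04  ]
```

Request:
drive_tool(motion=[1, 0.358, -0.266, -0.12, -0.3, 1, 0.358, -0.266, -0.12, -0.6, 1, 0.358, -0.266, -0.12, -0.9, 1, 0.358, -0.266, -0.12, -1.1, 1, 0.358, -0.266, -0.12, -1.314, 1, 0.358, -0.266, -0.12, -1.314, 1, 0.358, -0.266, -0.12, -1.314, 1, 0.358, -0.266, -0.12, -1.314, 1, 0.51, -0.681, -0.064, -1.314, 1, 0.51, -0.681, -0.064, -1.314, 1, 0.51, -0.681, -0.064, -1.314, 1, 0.51, -0.681, -0.064, -1.314, 1, 0.51, -0.681, -0.064, -1.314, 1, 0.51, -0.681, -0.064, -1.314, 1, 0.51, -0.681, -0.064, -1.314, 1, 0.51, -0.681, -0.064, -1.314, 1, 0.51, -0.681, -0.064, -1.314, 1, 0.51, -0.681, -0.064, -1.314, 1, 0.51, -0.681, -0.064, -1.314, 1, 0.51, -0.681, -0.064, -1.314])

```text
time: 2.15
tool_pos: [0.41, 0.3412, 0.26]
tcp_rot: [-3.14, 0.0, 1.712]
contact_force: [0.7, -0.9, -0.6]
finger_gap: 0.0853
```

```bash
python3 - <<'E'
from h import *
s=sense();im=get_image("wrist")[:,:,::-1].copy();cv2.imwrite("pics/w1.png",im)
print(s["tool_pos"],s["tcp_rot"],s["qpos"])
print(proj("wrist",[.411,.357,.1],s),proj("wrist",[.411,.357,.048],s))
E
```

```text
[0.40997916 0.3412349  0.2600293 ] [-3.13966756e+00  3.51518679e-05  1.71151652e+00] [6.24397148e-01 7.20730097e-02 1.25528462e+00 8.90755570e-04
 1.81595555e+00 4.83892443e-01]
[285.58303494 168.38301148] [285.17416549 161.60235068]
```

View pics/w1.png

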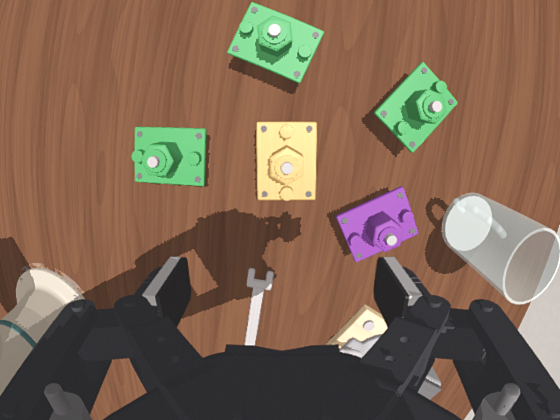

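The wrist picture shows the brass body at about (287,160), nearly square to the image. Its stem tip is at (287,168). I'll measure the flange from a colour mask.

```bash
python3 - <<'E'
from h import *
im=cv2.imread("pics/w1.png");s=sense()
hv=cv2.cvtColor(im,cv2.COLOR_BGR2HSV)
m=cv2.inRange(hv,(12,70,120),(32,255,255));m[:,:240]=0;m[:,335:]=0;m[:110]=0;m[210:]=0
m=cv2.morphologyEx(m,cv2.MORPH_CLOSE,np.ones((15,15)))
nn,l,st,c=cv2.connectedComponentsWithStats(m);i=1+np.argmax(st[1:,4]);print(st[i])
ct=max(cv2.findContours((l==i).astype(np.uint8),0,1)[0],key=cv2.contourArea)[:,0]
P=np.array([onz("wrist",p,.048,s)[:2] for p in ct]).astype(np.float32)
r=cv2.minAreaRect(P);print(r)
print("stem",onz("wrist",(287,168.5),.100,s))
crop(im,230,100,120,120,5,"w1c")
E
```

```text
[ 240  110   95  100 8609]
((0.41368967294692993, 0.35803818702697754), (0.11641447246074677, 0.12212662398815155), 8.0838041305542)
stem [0.41307784 0.35629237 0.1       ]
```

View pics/w1c.png

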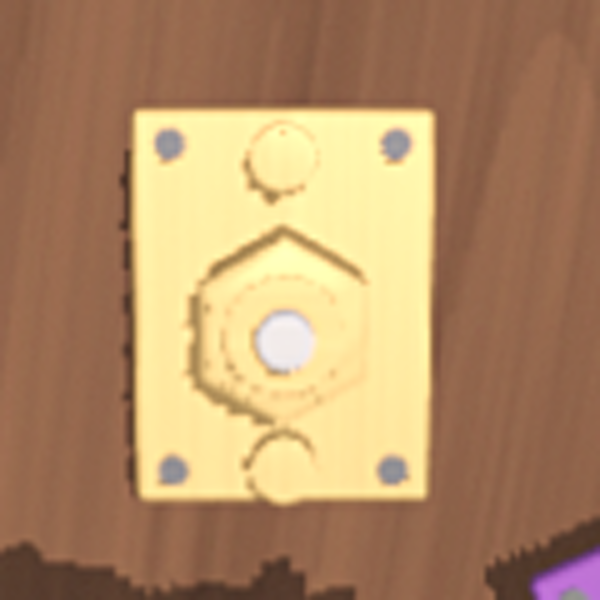

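The crop shows the flange corners at (134,109), (434,109), (428,500) and (140,500), with the nut flats facing left and right. The table colour leaked into the mask, so I'll use these corners instead.

```bash
python3 - <<'E'
from h import *
s=sense()
c=np.array([(134,109),(434,109),(428,500),(140,500)])/5+[230,100]-.4
P=np.array([onz("wrist",p,.048,s) for p in c]);C=P.mean(0);print(P.round(4),C.round(4))
for a,b in((0,1),(1,2),(2,3),(3,0)):
    d=P[b]-P[a];print(np.linalg.norm(d).round(4),np.degrees(np.arctan2(d[1],d[0])).round(1))
print("stem",onz("wrist",np.array((285,341))/5+[230,100]-.4,.100,s))
E
```

```text
[[0.3709 0.3998 0.048 ]
 [0.4415 0.4099 0.048 ]
 [0.4554 0.3146 0.048 ]
 [0.3845 0.3045 0.048 ]] [0.4131 0.3572 0.048 ]
0.0714 8.2
0.0964 -81.7
0.0716 -171.9
0.0962 98.1
stem [0.41255481 0.35697162 0.1       ]
```

Request:
drive_tool(motion=[1, 0.015, 0.005, 0.0, 0, 1, 0.015, 0.005, 0.05, 0, 1, 0.015, 0.005, 0.1, 0, 1, 0.015, 0.005, 0.15, 0, 1, 0.015, 0.005, 0.18, 0, 1, 0.015, 0.005, 0.2, 0, 1, 0.015, 0.005, 0.21, 0, 1, 0.015, 0.005, 0.21, 0, 1, 0.015, 0.005, 0.21, 0], squeeze=60)

```text
time: 3.1
tool_pos: [0.414, 0.3561, 0.0525]
tcp_rot: [3.14, -0.002, 1.709]
contact_force: [0.1, 0.8, 0.6]
finger_gap: 0.0852
```

```bash
python3 - <<'E'
from h import *
im=get_image("wrist")[:,:,::-1].copy();cv2.imwrite("pics/w2.png",im)
E
```

```text
(no output)
```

View pics/w2.png

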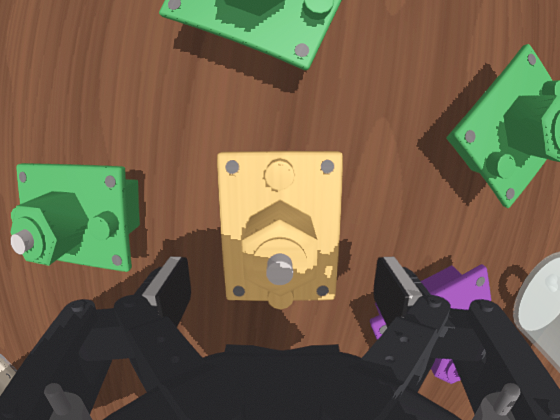

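The nut is centred between the pads: stem at (280,268), pads at x of about 177 and 388. Closing now.

Request:
drive_tool(motion=[0, 0, 0, 0, 0, 0, 0, 0, 0, 0, 0, 0, 0, 0, 0, 0, 0, 0, 0, 0, 0, 0, 0, 0, 0, 0, 0, 0, 0, 0, 0, 0, 0, 0, 0, 0, 0, 0, 0, 0], squeeze=60)

```text
time: 3.95
tool_pos: [0.4147, 0.3572, 0.0551]
tcp_rot: [3.137, -0.004, 1.71]
contact_force: [-3.6, -1.5, 11.0]
finger_gap: 0.0086
```

```bash
python3 - <<'E'
from h import *
s=sense();print(s["tool_pos"],s["finger_gap"],s["contact_force"])
im=get_image("wrist")[:,:,::-1].copy();cv2.imwrite("pics/w3.png",im)
E
```

```text
[0.41468033 0.3572282  0.05510494] 0.008611126549278515 [-3.56863597 -1.47798078 10.99648508]
```

View pics/w3.png

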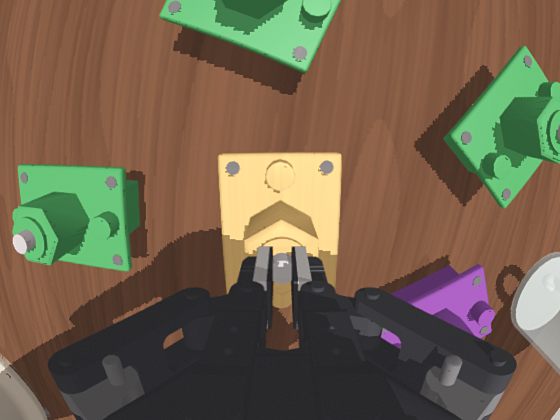

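The pads closed on the stem above the nut (gap 8.6 mm, about 11 N upward), so the height does not match what I expected. I'll triangulate the stem and flange heights from the two wrist views.

```bash
python3 - <<'E'
from h import *
s=sense()
s1=dict(tool_pos=np.array([.40998,.34123,.26003]),tcp_rot=np.array([-3.13967,0,1.71152]))
s2=dict(tool_pos=np.array([.414,.3561,.0525]),tcp_rot=np.array([3.14,-.002,1.709]))
print("stem",tri(ray("wrist",(286.6,167.8),s1),ray("wrist",(280,268),s2)))
k1=np.array([(134,109),(434,109),(428,500),(140,500)])/5+[230,100]-.4
k2=[(218,152),(342,152),(335,298),(227,300)]
for a,b in zip(k1,k2): print(tri(ray("wrist",a,s1),ray("wrist",b,s2)))
# fingertip pixel pads in w3
for z in(.055,.075,.095): print(z,proj("wrist",s["tool_pos"]+[0,0,z-.055],s))
# scene and top positions
for n in("scene","top"):
  im=get_image(n)[:,:,::-1].copy();cv2.imwrite(f"pics/{n}3.png",im)
crop(cv2.imread("pics/scene3.png"),340,160,150,150,4,"s3c")
E
```

```text
stem [0.41237979 0.35680159 0.09361951]
[0.37006027 0.4001867  0.04453113]
[0.44060698 0.41045975 0.04791187]
[0.45532527 0.31464075 0.04443213]
[0.3840913  0.30519197 0.04772251]
0.055 [282.50538166 238.02622826]
0.075 [282.74704679 251.65340865]
0.095 [283.0460046  268.52656455]
```

View pics/s3c.png

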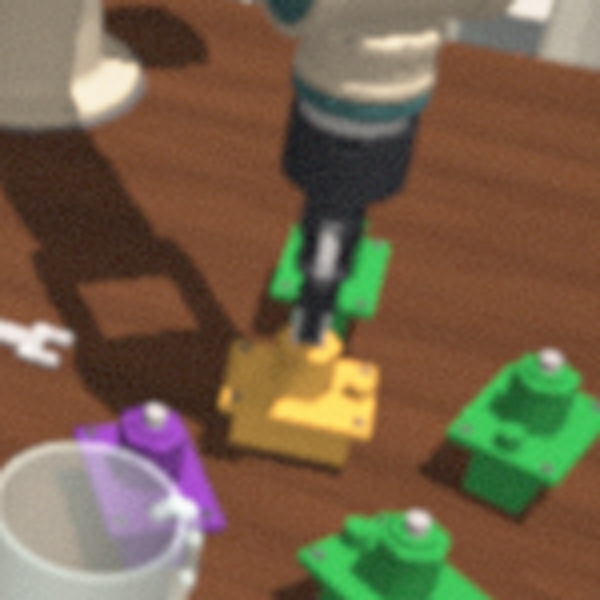

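```bash
python3 - <<'E'
from h import *
def toolproj(p):
    m=camera_model("wrist");K=np.array(m["camera_matrix"]);T=np.array(m["T_tool_cam"])
    q=T[:3,:3].T@(np.array(p)-T[:3,3]);th=np.arctan2(np.hypot(q[0],q[1]),q[2]);u=q[:2]/np.hypot(q[0],q[1])*th
    return (K[:2,2]+K[0,0]*u).round(1)
for z in(0,-.013,-.025,-.035,-.045):
    print(z,"open x+-11",toolproj([.011,-.0426,z]),toolproj([-.011,-.0426,z]),"shut",toolproj([.011,.0043,z]),toolproj([-.011,.0043,z]), toolproj([.011,.006,z]))
crop(cv2.imread("pics/w3.png"),220,180,120,140,4,"w3c");crop(cv2.imread("pics/w2.png"),130,220,140,140,4,"w2c")
E
```

```text
0 open x+-11 [209.6 219.9] [212.2 254.3] shut [290.  220.2] [289.7 255.1] [293.  220.2]
-0.013 open x+-11 [204.6 227.2] [207.7 263.6] shut [290.6 227.8] [290.2 264.7] [293.8 227.8]
-0.025 open x+-11 [199.5 235. ] [203.1 273.2] shut [291.2 235.7] [290.7 274.6] [294.6 235.7]
-0.035 open x+-11 [194.7 242.3] [198.9 282.1] shut [291.8 243.3] [291.2 283.9] [295.4 243.3]
-0.045 open x+-11 [189.3 250.5] [194.3 292. ] shut [292.5 251.8] [291.8 294.2] [296.3 251.8]
```

View pics/w3c.png

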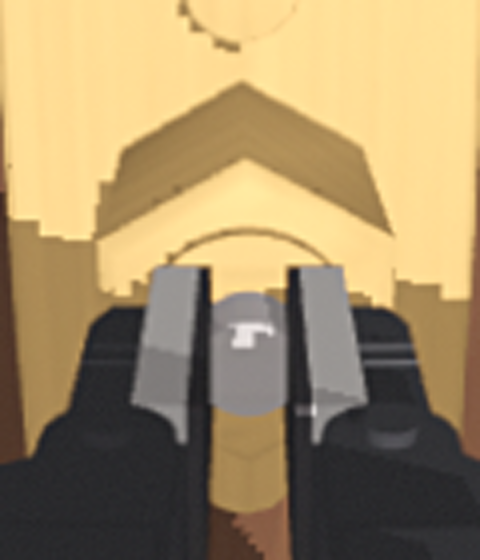

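View pics/w2c.png

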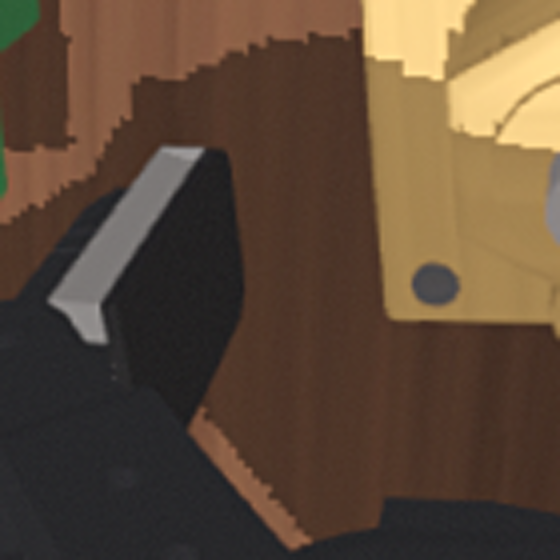

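The pad tips appear about 35 mm behind the reported TCP: front edge at row 247 shut and row 257 open. The contact on the nut top (z 0.088, with the reported TCP at 0.055) implies 33 mm. So the fingers end about 33 mm short of where the TCP reading puts them. I'll open and go down accordingly.

Request:
drive_tool(motion=[1, 0, 0, 0, 0, 1, 0, 0, 0, 0, 1, 0, 0, -0.004, 0, 1, 0, 0, -0.004, 0, 1, 0, 0, -0.004, 0, 1, 0, 0, -0.004, 0, 1, 0, 0, -0.004, 0, 1, 0, 0, -0.004, 0, 1, 0, 0, 0.01, 0, 1, 0, 0, 0.025, 0, 1, 0, 0, 0.036, 0, 1, 0, 0, 0.038, 0, 1, 0, 0, 0.038, 0, 1, 0, 0, 0.038, 0])

```text
time: 5.5
tool_pos: [0.4151, 0.3576, 0.0175]
tcp_rot: [3.137, -0.004, 1.71]
contact_force: [0.3, -0.6, -0.3]
finger_gap: 0.0852
```

```bash
python3 - <<'E'
from h import *
s=sense();print(s["tool_pos"],s["tcp_rot"],s["finger_gap"],s["contact_force"])
im=get_image("wrist")[:,:,::-1].copy();cv2.imwrite("pics/w4.png",im)
E
```

```text
[0.41510684 0.35757944 0.01747877] [ 3.1366183  -0.00404885  1.70971675] 0.08521020543533159 [ 0.25281357 -0.60132841 -0.27204282]
```

View pics/w4.png

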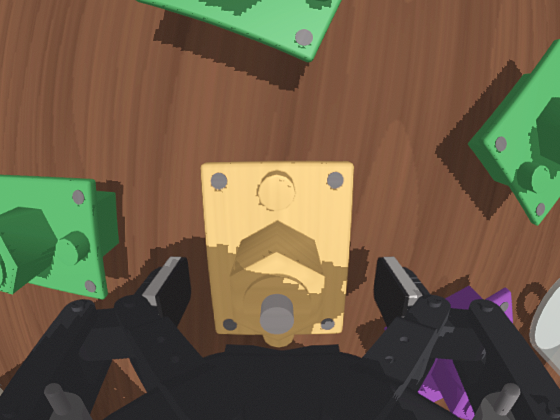

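The stem is at (277,305) and the pad midpoint at about (282,275), so the nut sits 2 to 3 mm to the tool's -y. I'll correct that and close.

Request:
drive_tool(motion=[1, 0, -0.0025, 0.0, 0, 1, 0, -0.0025, 0.0, 0, 0, 0, -0.0025, 0, 0, 0, 0, -0.0025, 0, 0, 0, 0, -0.0025, 0, 0, 0, 0, -0.0025, 0, 0, 0, 0, -0.0025, 0, 0, 0, 0, -0.0025, 0, 0, 0, 0, -0.0025, 0, 0, 0, 0, -0.0025, 0, 0], squeeze=70)

```text
time: 6.55
tool_pos: [0.413, 0.3575, 0.018]
tcp_rot: [3.136, -0.005, 1.71]
contact_force: [1.3, 0.2, 2.7]
finger_gap: 0.0353
```

Request:
drive_tool(motion=[0, 0, 0, -0.01, 0, 0, 0, 0, -0.03, 0, 0, 0, 0, -0.07, 0, 0, 0, 0, -0.11, 0, 0, 0, 0, -0.15, 0, 0, 0, 0, -0.19, 0, 0, 0, 0, -0.215, 0, 0, 0, 0, -0.225, 0, 0, 0, 0, -0.225, 0])

```text
time: 7.45
tool_pos: [0.4118, 0.3563, 0.2434]
tcp_rot: [3.135, -0.005, 1.71]
contact_force: [1.1, 0.2, -5.2]
finger_gap: 0.035
```

Request:
drive_tool(motion=[0, -0.02, 0.01, 0, -0.05, 0, -0.05, 0.022, 0, -0.12, 0, -0.09, 0.039, 0, -0.2, 0, -0.13, 0.056, 0, -0.3, 0, -0.17, 0.074, 0, -0.4, 0, -0.21, 0.091, 0, -0.5, 0, -0.25, 0.109, 0, -0.6, 0, -0.29, 0.126, 0, -0.7, 0, -0.33, 0.143, 0, -0.8, 0, -0.37, 0.161, 0, -0.88, 0, -0.405, 0.176, 0, -0.92, 0, -0.43, 0.187, 0, -0.937, 0, -0.444, 0.193, 0, -0.937, 0, -0.444, 0.193, 0, -0.937, 0, -0.444, 0.193, 0, -0.937])

```text
time: 8.95
tool_pos: [0.6637, -0.0564, 0.2395]
tcp_rot: [3.135, -0.002, 2.646]
contact_force: [-0.8, 1.0, -5.6]
finger_gap: 0.0352
```

```bash
python3 - <<'E'
from h import *
s=sense();print(s["tool_pos"],s["tcp_rot"],s["finger_gap"],s["contact_force"])
im=get_image("wrist")[:,:,::-1].copy();cv2.imwrite("pics/w5.png",im)
im=get_image("top")[:,:,::-1].copy();cv2.imwrite("pics/top5.png",im)
E
```

```text
[ 0.66372701 -0.05642887  0.23951711] [ 3.13506544e+00 -2.33560686e-03  2.64648287e+00] 0.03517554361005701 [-0.75093926  1.02456884 -5.62080644]
```

View pics/w5.png

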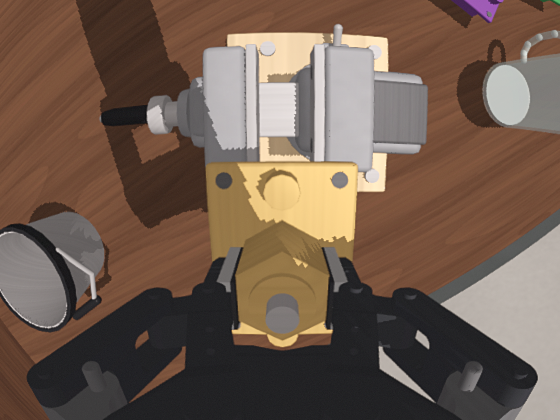

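The wrist view shows the tap held nut-up, square to the vise. The moving jaw's inner edge is near x=258 and the fixed jaw's near x=314, with far jaw ends at about y=45. I'll zoom for the exact edges.

```bash
python3 - <<'E'
from h import *
crop(cv2.imread("pics/w5.png"),190,20,190,150,4.2,"w5c")
E
```

```text
(no output)
```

View pics/w5c.png

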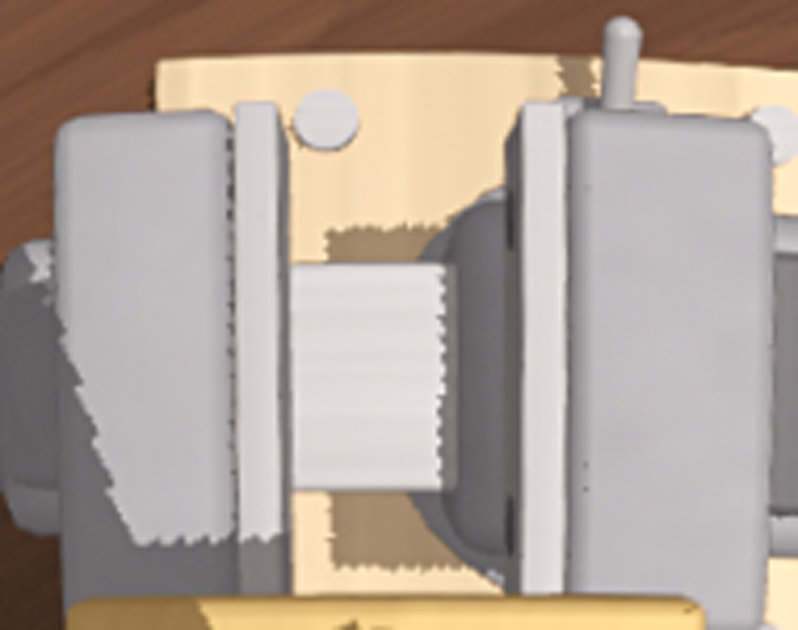

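```bash
python3 - <<'E'
from h import *
s=dict(tool_pos=np.array([0.66372701,-0.05642887,0.23951711]),tcp_rot=np.array([3.13506544e+00,-2.33560686e-03,2.64648287e+00]))
f=lambda p,z=.17:onz("wrist",np.array(p)/4.2+[190,20]-.4,z,s)
mf,ml,ff,fl=f((279,103)),f((284,530)),f((525,103)),f((523,560))
print(mf,ml,ff,fl)
for a,b in((ml,mf),(fl,ff)):print(np.degrees(np.arctan2(*(a-b)[[1,0]]))+90)
yh=(mf-ml+ff-fl)[:2];yh/=np.linalg.norm(yh);xh=np.array([yh[1],-yh[0]]);print("x ang",np.degrees(np.arctan2(xh[1],xh[0])))
print("opening",(ff-mf)[:2]@xh,(fl-ml)[:2]@xh)
mid=(mf+ff)[:2]/2-.05*yh;print("mid",mid)
# tap held: flange in this image
R=Ro.from_euler('xyz',s["tcp_rot"]).as_matrix()
# flange top z guess: tool offset at grasp: tool z .018 with underside 0 -> flange top .048-.018=+.030 rel
zf=s["tool_pos"][2]+.030
for p in((208,163),(356,163)): print("flange",onz("wrist",p,zf,s))
print("stub/nut centre stem tip",onz("wrist",(282,307),zf+.05,s))
E
```

```text
[ 0.54344628 -0.01320773  0.17      ] [ 0.6128169  -0.04981364  0.17      ] [0.56406047 0.0255854  0.17      ] [ 0.63817331 -0.01421298  0.17      ]
62.18001120161948
61.7643361087259
x ang 61.96490357779858
opening 0.04393006130704972 0.0433411091417028
mid [ 0.59788637 -0.01731178]
flange [ 0.60425285 -0.0636398   0.26951711]
flange [ 0.63690754 -0.00306993  0.26951711]
stub/nut centre stem tip [ 0.65907382 -0.05452171  0.31951711]
```

Request:
drive_tool(motion=[0, 0.02, 0.001, 0, 0, 0, 0.05, 0.002, 0, 0, 0, 0.07, 0.0023, 0, -0.003, 0, 0.0776, 0.0023, 0, -0.003, 0, 0.0776, 0.0023, 0, -0.003, 0, 0.0776, 0.0023, 0.02, -0.003, 0, 0.0776, 0.0023, 0.038, -0.003, 0, 0.0776, 0.0023, 0.042, -0.003, 0, 0.0776, 0.0023, 0.042, -0.003, 0, 0.0776, 0.0023, 0.042, -0.003])

```text
time: 10.05
tool_pos: [0.5974, -0.0168, 0.2003]
tcp_rot: [3.134, 0.002, 2.651]
contact_force: [0.4, 0.5, -4.3]
finger_gap: 0.0351
```

```bash
python3 - <<'E'
from h import *
s=sense();print(s["tool_pos"],s["tcp_rot"],s["finger_gap"],s["contact_force"])
im=get_image("wrist")[:,:,::-1].copy();cv2.imwrite("pics/w6.png",im)
im=get_image("scene")[:,:,::-1].copy();cv2.imwrite("pics/s6.png",im)
crop(im,200,150,150,150,4,"s6c")
E
```

```text
[ 0.59743847 -0.01682123  0.20027034] [3.13373490e+00 1.61773601e-03 2.65057150e+00] 0.03506086507663903 [ 0.43565221  0.465427   -4.29198238]
```

View pics/w6.png

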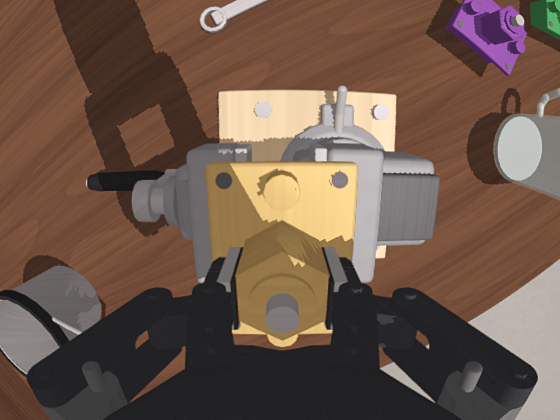

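View pics/s6c.png

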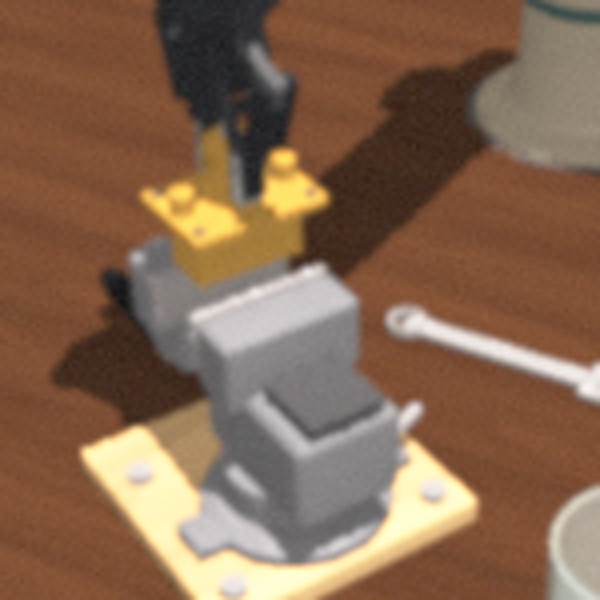

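The tap hovers above the gap, centred: jaw inner corners are at about (249,152) and (316,152), and the flange midpoint is at column 282. One numeric check, then descend.

```bash
python3 - <<'E'
from h import *
crop(cv2.imread("pics/w6.png"),180,130,220,60,3.6,"w6c")
s=dict(tool_pos=np.array([0.59743847,-0.01682123,0.20027034]),tcp_rot=np.array([3.13373490e+00,1.61773601e-03,2.65057150e+00]))
a,b=onz("wrist",(249,150),.17,s),onz("wrist",(316,150),.17,s)
print(a,b,np.linalg.norm(a-b),(a+b)/2-.05*np.array([-.882,.471,0]))
E
```

```text
[ 0.54475177 -0.01236726  0.17      ] [0.56496404 0.02552188 0.17      ] 0.042943248168176816 [ 0.5989579  -0.01697269  0.17      ]
```

View pics/w6c.png

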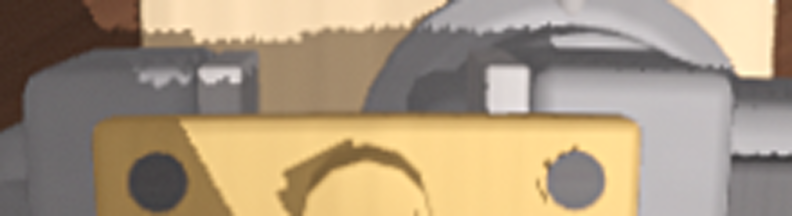

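Request:
drive_tool(motion=[0, 0, 0, 0.01, 0, 0, 0, 0, 0.02, 0, 0, 0, 0, 0.027, 0, 0, 0, 0, 0.034, 0, 0, 0, 0, 0.041, 0, 0, 0, 0, 0.046, 0, 0, 0, 0, 0.048, 0, 0, 0, 0, 0.048, 0])

```text
time: 10.95
tool_pos: [0.5976, -0.0164, 0.1523]
tcp_rot: [3.134, 0.002, 2.651]
contact_force: [0.3, 0.7, -4.5]
finger_gap: 0.0353
```

No contact and inside the slot. Next come the last millimetres.

Request:
drive_tool(motion=[0, 0, 0, 0.001, 0, 0, 0, 0, 0.002, 0, 0, 0, 0, 0.003, 0, 0, 0, 0, 0.004, 0, 0, 0, 0, 0.005, 0, 0, 0, 0, 0.005, 0])

```text
time: 11.55
tool_pos: [0.5978, -0.0165, 0.1483]
tcp_rot: [3.133, 0.003, 2.651]
contact_force: [-0.6, -0.2, 1.3]
finger_gap: 0.0351
```

Request:
drive_tool(motion=[0, 0, 0, 0.001, 0, 0, 0, 0, 0.0015, 0, 0, 0, 0, 0.0015, 0])

```text
time: 11.85
tool_pos: [0.598, -0.0165, 0.1482]
tcp_rot: [3.133, 0.004, 2.651]
contact_force: [-3.2, 0.6, 4.9]
finger_gap: 0.0355
```

```bash
python3 - <<'E'
from h import *
im=get_image("wrist")[:,:,::-1].copy();cv2.imwrite("pics/w7.png",im)
im=get_image("scene")[:,:,::-1].copy();cv2.imwrite("pics/s7.png",im)
crop(im,200,150,150,150,4,"s7c")
E
```

```text
(no output)
```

View pics/s7c.png

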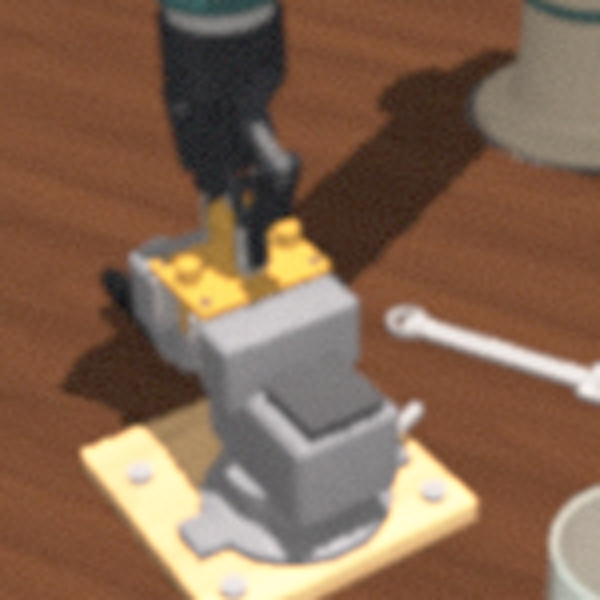

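View pics/w7.png

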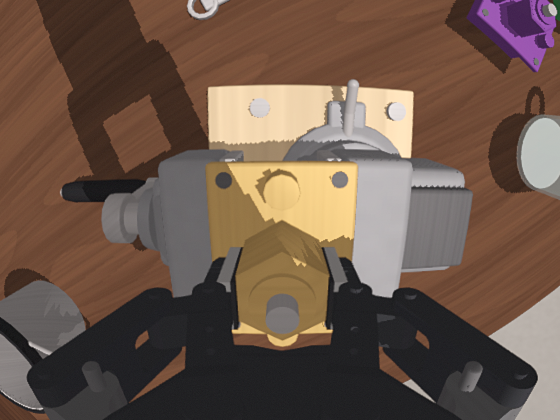

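Seated: the flange is flat on both jaw tops, with a vertical force change of about 10 N. I'll release and rise.

Request:
drive_tool(motion=[1, 0, 0, 0, 0, 1, 0, 0, 0, 0, 1, 0, 0, 0, 0, 1, 0, 0, 0, 0, 1, 0, 0, 0, 0, 1, 0, 0, 0, 0, 1, 0, 0, -0.02, 0, 1, 0, 0, -0.06, 0, 1, 0, 0, -0.1, 0, 1, 0, 0, -0.12, 0, 1, 0, 0, -0.12, 0, 1, 0, 0, -0.12, 0])

```text
time: 13.15
tool_pos: [0.597, -0.0172, 0.2674]
tcp_rot: [3.133, 0.003, 2.651]
contact_force: [0.2, -0.5, -0.8]
finger_gap: 0.0853
```

```bash
python3 - <<'E'
from h import *
s=sense();print(s["tool_pos"],s["tcp_rot"],s["qpos"].round(3),s["contact_force"])
im=get_image("wrist")[:,:,::-1].copy();cv2.imwrite("pics/w8.png",im)
im=get_image("scene")[:,:,::-1].copy();cv2.imwrite("pics/s8.png",im)
E
```

```text
[ 0.5970249  -0.01716211  0.26741915] [3.13315318 0.0034714  2.65064895] [-0.094  0.251  1.042  0.007  1.842 -1.172] [ 0.19871224 -0.52697628 -0.84913845]
```

View pics/w8.png

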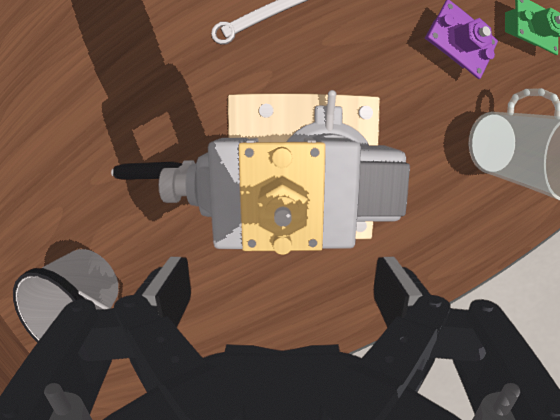

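The tap stands alone in the vise, centred (flange rows 142–250, jaws 138–249). The crank grip runs from its outer tip (114,172) to about (180,170), with the hub at (175,185). I'll triangulate it.

```bash
python3 - <<'E'
from h import *
crop(cv2.imread("pics/w8.png"),100,140,130,80,6,"w8c")
crop(cv2.imread("pics/w5.png"),95,85,130,60,6,"w5g")
t=get_image("top")[:,:,::-1].copy();cv2.imwrite("pics/top8.png",t);crop(t,290,160,80,60,8,"t8g")
E
```

```text
(no output)
```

View pics/w8c.png

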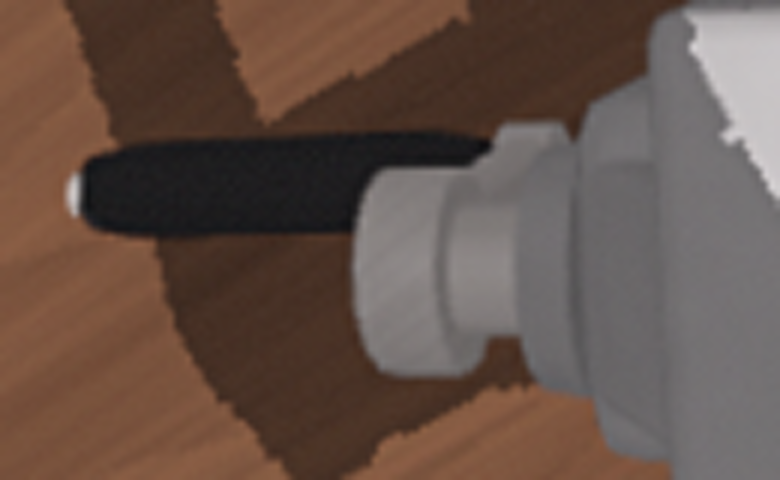

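View pics/w5g.png

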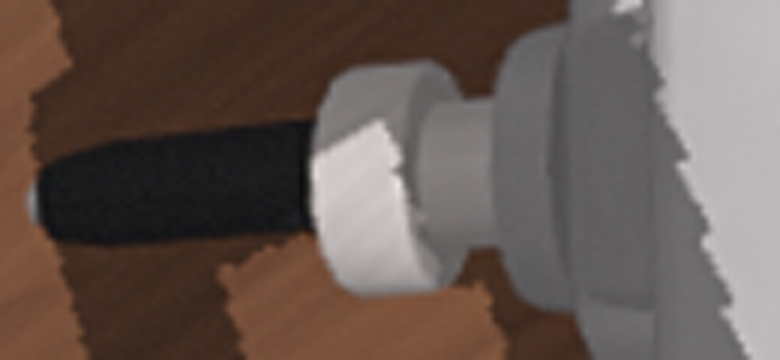

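View pics/t8g.png

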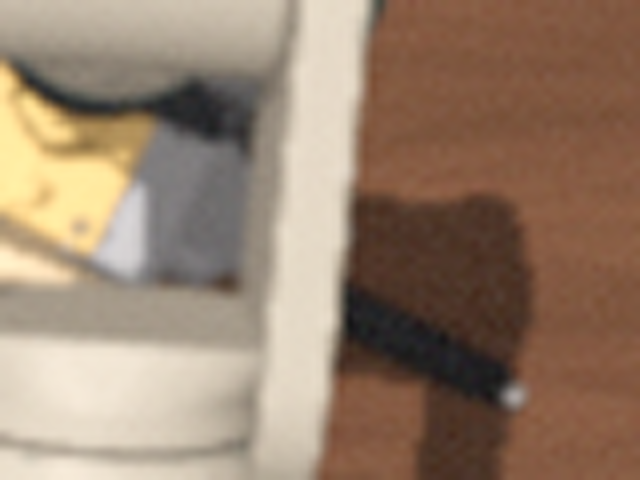

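```bash
python3 - <<'E'
from h import *
s8=dict(tool_pos=np.array([.5970249,-.01716211,.26741915]),tcp_rot=np.array([3.13315318,.0034714,2.65064895]))
s5=dict(tool_pos=np.array([0.66372701,-0.05642887,0.23951711]),tcp_rot=np.array([3.13506544e+00,-2.33560686e-03,2.64648287e+00]))
r8=ray("wrist",(111.7,172.2),s8);r5=ray("wrist",(100.6,118.5),s5);rt=ray("top",(353.6,209.2))
for c in((r8,r5,rt),(r8,rt),(r5,rt),(r8,r5)):print(tri(*c).round(4))
T=tri(r8,r5,rt)
for n,O,xh in(("v",np.array([.612,.011]),np.array([.471,.882])),):
    yh=np.array([-xh[1],xh[0]]);d=T[:2]-O;print("vise x,y",d@xh,d@yh, "ang from down",np.degrees(np.arctan2(d@yh,.110-T[2])), np.hypot(d@yh,.11-T[2]))
# sleeve axis points: w8 & w5 mid of sleeve near outer end
a8=ray("wrist",(np.array((105,187))/6+[100,140]),s8)
# hub near face centre
h8=onz("wrist",np.array((410,272))/6+[100,140],.129,s8);h5=onz("wrist",np.array((375,180))/6+[95,85],.129,s5)
print("hubtop-ish",h8,h5)
for h in(h8,h5):
    d=h[:2]-[.612,.011];print(d@xh,d@yh)
E
```

```text
[ 0.4837 -0.2186  0.0416]
[ 0.4831 -0.2168  0.0455]
[ 0.4832 -0.2188  0.0393]
[ 0.4835 -0.222   0.0369]
vise x,y -0.26294655683311063 0.005068926321634859 ang from down 4.240170655766803 0.06855699390189367
hubtop-ish [ 0.53997177 -0.11809607  0.129     ] [ 0.54337732 -0.12016877  0.129     ]
-0.14778802395756363 0.002724648731269992
-0.14801213704410945 -0.0012552896090014046
```

The grip hangs almost straight down: vise y about +5 mm, z about 0.035–0.04, outer tip at vise x -0.263, which matches an opening of about 44 mm. I'll take the sleeve about 78 mm out from the arm to keep the gripper body off the hub.

Request:
drive_tool(motion=[1, 0.001, -0.04, -0.01, 0.14, 1, 0.002, -0.08, -0.01, 0.28, 1, 0.003, -0.12, 0, 0.42, 1, 0.004, -0.16, 0, 0.56, 1, 0.005, -0.19, 0, 0.7, 1, 0.005, -0.198, 0.02, 0.84, 1, 0.005, -0.198, 0.05, 0.98, 1, 0.005, -0.198, 0.08, 1.12, 1, 0.005, -0.198, 0.1, 1.26, 1, 0.005, -0.198, 0.107, 1.4, 1, 0.005, -0.198, 0.107, 1.5, 1, 0.005, -0.198, 0.107, 1.57, 1, 0.005, -0.198, 0.107, 1.57, 1, 0.005, -0.198, 0.107, 1.57])

```text
time: 14.7
tool_pos: [0.4988, -0.1886, 0.1567]
tcp_rot: [-3.141, -0.007, 1.083]
contact_force: [-0.3, -0.3, 0.8]
finger_gap: 0.0849
```

```bash
python3 - <<'E'
from h import *
s=sense();print(repr(s["tool_pos"]),repr(s["tcp_rot"]),s["qpos"].round(3),s["contact_force"])
im=get_image("wrist")[:,:,::-1].copy();cv2.imwrite("pics/w9.png",im)
xh=np.array([.471,.882]);yh=np.array([-.882,.471]);d=s["tool_pos"][:2]-[.612,.011];print(d@xh,d@yh)
E
```

```text
array([ 0.49883088, -0.18857095,  0.15669867]) array([-3.14089062, -0.00720278,  1.08250876]) [-0.435  0.09   1.44   0.007  1.611  0.054] [-0.31008155 -0.32131987  0.7715081 ]
-0.22932422964324095 0.0058172456253429705
```

View pics/w9.png

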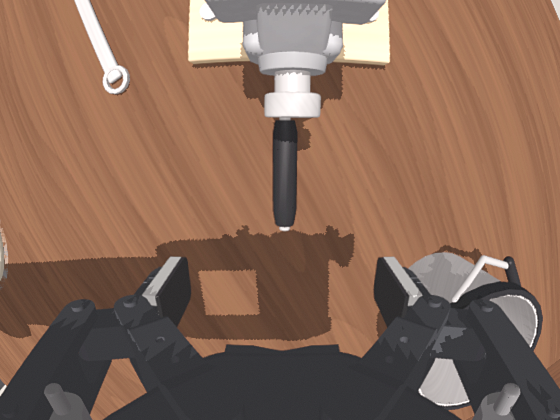

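The grip lies straight ahead from (286,120) to its tip (284,226), with the hub at about (292,104), so the crank hangs slightly to the +y side of straight down. I'll compute the screw axis and grip in vise coordinates.

```bash
python3 - <<'E'
from h import *
im=cv2.imread("pics/w9.png");crop(im,230,60,130,180,3.3,"w9c")
s=dict(tool_pos=np.array([.49883088,-.18857095,.15669867]),tcp_rot=np.array([-3.14089062,-.00720278,1.08250876]))
xh=np.array([.471,.882]);yh=np.array([-.882,.471])
def v(p,z):
    q=onz("wrist",p,z,s);d=q[:2]-[.612,.011];return np.round([d@xh,d@yh],4)
g=cv2.cvtColor(im,cv2.COLOR_BGR2GRAY)
for r in(140,160,180,200,215):
    row=np.where(g[r,255:315]<65)[0]+255;print("grip",r,row.min(),row.max(),v(((row.min()+row.max())/2,r),.037))
for r in(95,100,105,110):
    row=np.where(g[r,250:340]>135)[0]+250;print("hub",r,row.min(),row.max(),v(((row.min()+row.max())/2,r),.115))
print("tip",v((284,229),.037),v((284,229),.045))
s5=dict(tool_pos=np.array([0.66372701,-0.05642887,0.23951711]),tcp_rot=np.array([3.13506544e+00,-2.33560686e-03,2.64648287e+00]))
s8=dict(tool_pos=np.array([.5970249,-.01716211,.26741915]),tcp_rot=np.array([3.13315318,.0034714,2.65064895]))
print("tip tri",tri(ray("wrist",(284,229),s),ray("wrist",(111.7,172.2),s8),ray("wrist",(100.6,118.5),s5)))
E
```

```text
grip 140 273 297 [-0.1806  0.0036]
grip 160 273 296 [-0.1991  0.0039]
grip 180 273 296 [-0.2179  0.0038]
grip 200 273 295 [-0.2371  0.0042]
grip 215 274 294 [-0.2519  0.0041]
hub 95 265 319 [-0.1451 -0.0002]
hub 100 265 332 [-0.1485 -0.0046]
hub 105 265 325 [-0.1519 -0.0023]
hub 110 264 320 [-0.1553 -0.0003]
tip [-0.2661  0.004 ] [-0.2632  0.0041]
tip tri [ 0.48402766 -0.22163232  0.0385215 ]
```

View pics/w9c.png

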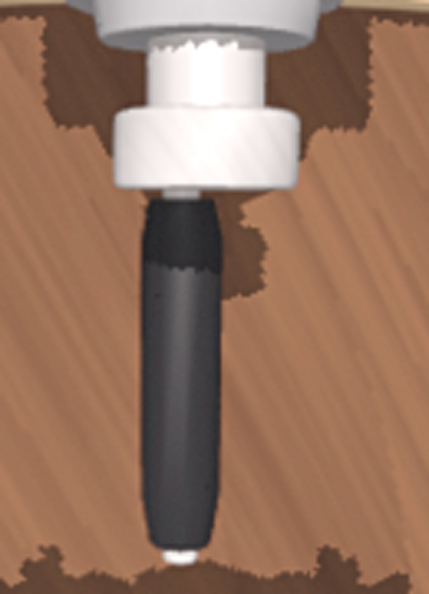

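Request:
drive_tool(motion=[1, 0, 0.0018, 0.02, 0, 1, 0, 0.0018, 0.06, 0, 1, 0, 0.0018, 0.1, 0, 1, 0, 0.0018, 0.14, 0, 1, 0, 0.0018, 0.16, 0, 1, 0, 0.0018, 0.17, 0, 1, 0, 0.0018, 0.176, 0, 1, 0, 0.0018, 0.176, 0, 1, 0, 0.0018, 0.176, 0])

```text
time: 15.65
tool_pos: [0.502, -0.1888, -0.0177]
tcp_rot: [3.14, -0.007, 1.083]
contact_force: [-0.7, -0.1, 0.3]
finger_gap: 0.0852
```

```bash
python3 - <<'E'
from h import *
s=sense();print(repr(s["tool_pos"]),repr(s["tcp_rot"]),s["qpos"].round(3),s["contact_force"])
im=get_image("wrist")[:,:,::-1].copy();cv2.imwrite("pics/w10.png",im)
im=get_image("scene")[:,:,::-1].copy();crop(im,180,120,150,150,4,"s10c")
xh=np.array([.471,.882]);yh=np.array([-.882,.471]);d=s["tool_pos"][:2]-[.612,.011];print(d@xh,d@yh)
E
```

```text
array([ 0.50198046, -0.18875639, -0.01765227]) array([ 3.13953253, -0.00729959,  1.08263469]) [-0.433  0.265  1.609  0.008  1.265  0.053] [-0.67563741 -0.10977081  0.33579999]
-0.22800434136016795 0.0029519753661159664
```

View pics/w10.png

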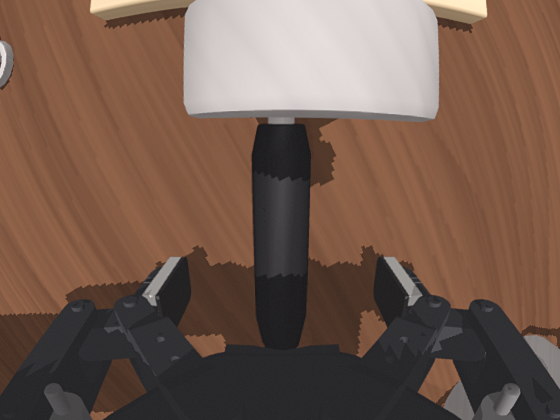

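View pics/s10c.png

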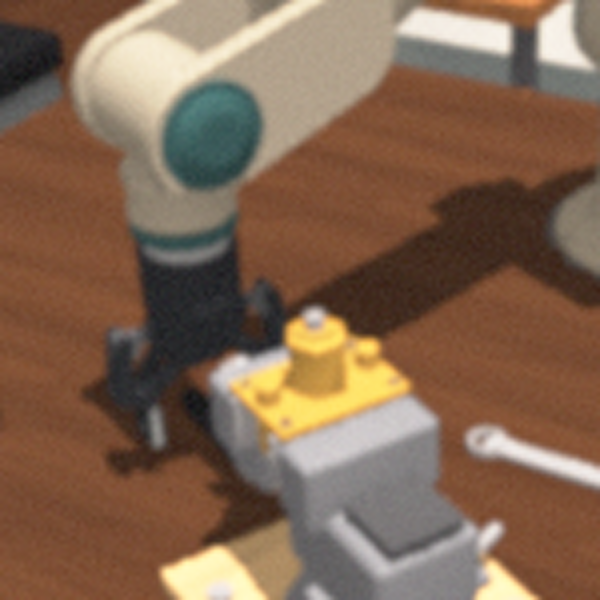

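The sleeve is centred between the open pads: columns 253–310, pad midpoint 282. Closing.

Request:
drive_tool(motion=[0, 0, 0, 0, 0, 0, 0, 0, 0, 0, 0, 0, 0, 0, 0, 0, 0, 0, 0, 0, 0, 0, 0, 0, 0, 0, 0, 0, 0, 0, 0, 0, 0, 0, 0, 0, 0, 0, 0, 0, 0, 0, 0, 0, 0], squeeze=50)

```text
time: 16.65
tool_pos: [0.5019, -0.1887, -0.0176]
tcp_rot: [3.14, -0.007, 1.083]
contact_force: [-2.1, 1.2, 3.4]
finger_gap: 0.0211
```

```bash
python3 - <<'E'
from h import *
s=sense();print(repr(s["tool_pos"]),repr(s["tcp_rot"]),s["contact_force"],s["torque"])
im=get_image("wrist")[:,:,::-1].copy();cv2.imwrite("pics/w11.png",im)
E
```

```text
array([ 0.50194295, -0.18867669, -0.01756957]) array([ 3.13950801, -0.00736092,  1.08255477]) [-2.0829548   1.166628    3.38095057] [ 0.14922807  0.28560591 -0.01195293]
```

View pics/w11.png

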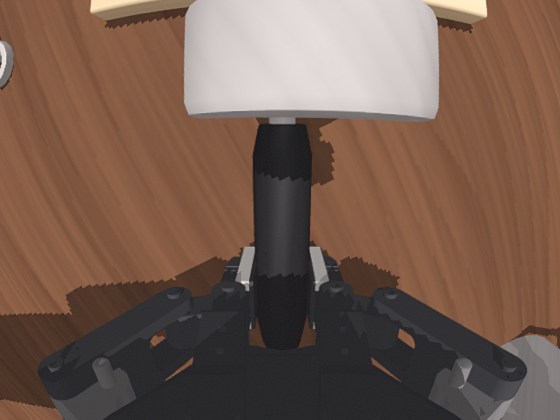

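Gripped (21 mm gap, sleeve between the pads). I'll write a helper that lists circle waypoints in tool axes and reports tangential and radial forces.

```bash
cat > circ.py <<'E'
from h import *
import sys
XH=np.array([.471,.882]);YH=np.array([-.882,.471]);O=np.array([.612,.011])
F0=np.array([-.5,-.2,.5])
def state():
    s=sense();d=s["tool_pos"][:2]-O
    return s,d@XH,d@YH,s["tool_pos"][2]
def rows(phi0,dphis,R=.075,yc=0):
    psi=sense()["tcp_rot"][2];tx=np.array([np.cos(psi),np.sin(psi)]);ty=np.array([np.sin(psi),-np.cos(psi)])
    out=[]
    for d in dphis:
        dy=R*(np.sin(phi0+d)-np.sin(phi0));dz=R*(np.cos(phi0)-np.cos(phi0+d))
        w=XH*(.006*d/2/np.pi)+YH*dy
        out+=[0,*np.round([w@tx,w@ty,-dz],4).tolist(),0]
    print(out)
def force(phi):
    s=sense();F=s["contact_force"]-F0;fy=F[:2]@YH;fz=F[2];fx=F[:2]@XH
    t=fy*np.cos(phi)+fz*np.sin(phi);r=fy*np.sin(phi)-fz*np.cos(phi)
    print("phi",round(phi,3),"on tool: axial %.1f tang %.1f radial %.1f"%(fx,t,r))
def phi_now(yc,zc):
    s,x,y,z=state();p=np.arctan2(y-yc,zc-z);print("x %.4f y %.4f z %.4f  phi %.3f R %.4f"%(x,y,z,p,np.hypot(y-yc,zc-z)));return p
E
python3 - <<'E'
from circ import *
s,x,y,z=state();print(x,y,z);force(.05)
rows(.045,np.arange(1,11)*.1)
E
```

```text
-0.22796823732101962 0.0029977396144158647 -0.01757824025976315
phi 0.05 on tool: axial 0.4 tang 1.9 radial -3.3
[0, 0.0001, -0.0075, -0.0007, 0, 0, 0.0002, -0.0148, -0.0022, 0, 0, 0.0003, -0.022, -0.0043, 0, 0, 0.0004, -0.0289, -0.0072, 0, 0, 0.0006, -0.0355, -0.0108, 0, 0, 0.0007, -0.0417, -0.015, 0, 0, 0.0008, -0.0475, -0.0198, 0, 0, 0.0009, -0.0527, -0.0251, 0, 0, 0.001, -0.0574, -0.031, 0, 0, 0.0011, -0.0615, -0.0373, 0]
```

Request:
drive_tool(motion=[0, 0.0001, -0.0075, -0.0007, 0, 0, 0.0002, -0.0148, -0.0022, 0, 0, 0.0003, -0.022, -0.0043, 0, 0, 0.0004, -0.0289, -0.0072, 0, 0, 0.0006, -0.0355, -0.0108, 0, 0, 0.0007, -0.0417, -0.015, 0, 0, 0.0008, -0.0475, -0.0198, 0, 0, 0.0009, -0.0527, -0.0251, 0, 0, 0.001, -0.0574, -0.031, 0, 0, 0.0011, -0.0615, -0.0373, 0])

```text
time: 17.7
tool_pos: [0.4483, -0.159, 0.0204]
tcp_rot: [3.137, -0.008, 1.083]
contact_force: [8.4, -3.0, -0.6]
finger_gap: 0.0215
```

```bash
python3 - <<'E'
from circ import *
p=phi_now(0,-.0176+.0749);force(p);rows(p,np.arange(1,16)*.1)
E
```

```text
x -0.2271 y 0.0643 z 0.0204  phi 1.050 R 0.0741
phi 1.05 on tool: axial 1.8 tang -5.5 radial -7.4
[0, 0.0001, -0.0034, -0.0067, 0, 0, 0.0002, -0.0061, -0.0137, 0, 0, 0.0003, -0.0081, -0.0209, 0, 0, 0.0004, -0.0094, -0.0283, 0, 0, 0.0005, -0.0099, -0.0358, 0, 0, 0.0006, -0.0097, -0.0432, 0, 0, 0.0007, -0.0088, -0.0507, 0, 0, 0.0008, -0.0071, -0.058, 0, 0, 0.0009, -0.0046, -0.0651, 0, 0, 0.001, -0.0015, -0.0719, 0, 0, 0.001, 0.0023, -0.0784, 0, 0, 0.0011, 0.0067, -0.0844, 0, 0, 0.0012, 0.0117, -0.09, 0, 0, 0.0013, 0.0172, -0.0951, 0, 0, 0.0014, 0.0232, -0.0996, 0]
```

Request:
drive_tool(motion=[0, 0.0001, -0.0034, -0.0067, 0, 0, 0.0002, -0.0061, -0.0137, 0, 0, 0.0003, -0.0081, -0.0209, 0, 0, 0.0004, -0.0094, -0.0283, 0, 0, 0.0005, -0.0099, -0.0358, 0, 0, 0.0006, -0.0097, -0.0432, 0, 0, 0.0007, -0.0088, -0.0507, 0, 0, 0.0008, -0.0071, -0.058, 0, 0, 0.0009, -0.0046, -0.0651, 0, 0, 0.001, -0.0015, -0.0719, 0, 0, 0.001, 0.0023, -0.0784, 0, 0, 0.0011, 0.0067, -0.0844, 0, 0, 0.0012, 0.0117, -0.09, 0, 0, 0.0013, 0.0172, -0.0951, 0, 0, 0.0014, 0.0232, -0.0996, 0])

```text
time: 19.2
tool_pos: [0.4672, -0.1676, 0.118]
tcp_rot: [-3.14, -0.009, 1.083]
contact_force: [4.3, 3.8, -9.9]
finger_gap: 0.0215
```

```bash
python3 - <<'E'
from circ import *
p=phi_now(0,-.0176+.0749);force(p);rows(p,np.arange(1,21)*.1)
im=get_image("wrist")[:,:,::-1].copy();cv2.imwrite("pics/w12.png",im)
E
```

```text
x -0.2257 y 0.0436 z 0.1180  phi 2.519 R 0.0748
phi 2.519 on tool: axial 5.8 tang -4.1 radial -9.8
[0, 0.0001, 0.0063, -0.0041, 0, 0, 0.0002, 0.013, -0.0075, 0, 0, 0.0002, 0.02, -0.0102, 0, 0, 0.0003, 0.0272, -0.0122, 0, 0, 0.0004, 0.0346, -0.0135, 0, 0, 0.0004, 0.042, -0.014, 0, 0, 0.0005, 0.0495, -0.0138, 0, 0, 0.0006, 0.057, -0.0129, 0, 0, 0.0007, 0.0643, -0.0112, 0, 0, 0.0007, 0.0714, -0.0088, 0, 0, 0.0008, 0.0782, -0.0057, 0, 0, 0.0009, 0.0847, -0.0019, 0, 0, 0.001, 0.0907, 0.0025, 0, 0, 0.001, 0.0963, 0.0075, 0, 0, 0.0011, 0.1014, 0.013, 0, 0, 0.0012, 0.1059, 0.019, 0, 0, 0.0013, 0.1098, 0.0254, 0, 0, 0.0014, 0.113, 0.0322, 0, 0, 0.0015, 0.1155, 0.0393, 0, 0, 0.0016, 0.1173, 0.0465, 0]
```

View pics/w12.png

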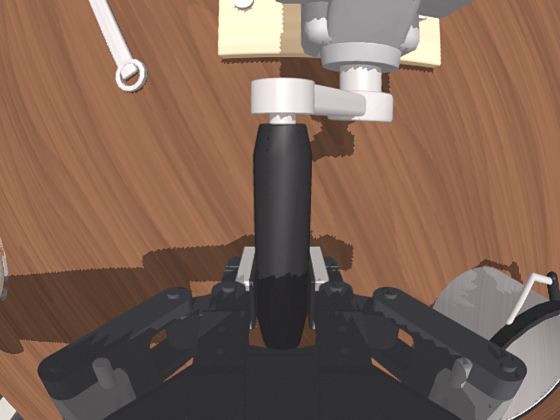

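The crank turned with the sleeve still centred in the pads (hub now at (370,100), arm to the upper left). Going on over the top.

Request:
drive_tool(motion=[0, 0.0001, 0.0068, -0.0034, 0, 0, 0.0002, 0.0135, -0.0067, 0, 0, 0.0002, 0.0205, -0.0094, 0, 0, 0.0003, 0.0277, -0.0114, 0, 0, 0.0004, 0.0351, -0.0127, 0, 0, 0.0004, 0.0425, -0.0132, 0, 0, 0.0005, 0.05, -0.013, 0, 0, 0.0006, 0.0575, -0.0121, 0, 0, 0.0007, 0.0648, -0.0104, 0, 0, 0.0007, 0.0719, -0.008, 0, 0, 0.0008, 0.0787, -0.0049, 0, 0, 0.0009, 0.0852, -0.0011, 0, 0, 0.001, 0.0912, 0.0033, 0, 0, 0.001, 0.0968, 0.0083, 0, 0, 0.0011, 0.1019, 0.0138, 0, 0, 0.0012, 0.1064, 0.0198, 0, 0, 0.0013, 0.1103, 0.0262, 0, 0, 0.0014, 0.1135, 0.033, 0, 0, 0.0015, 0.116, 0.0401, 0, 0, 0.0016, 0.1178, 0.0473, 0])

```text
time: 21.25
tool_pos: [0.5727, -0.2215, 0.0708]
tcp_rot: [-3.14, -0.008, 1.083]
contact_force: [-8.9, 4.7, 1.1]
finger_gap: 0.0216
```

```bash
python3 - <<'E'
from circ import *
p=phi_now(0,-.0176+.0749)+2*np.pi;force(p);rows(p,np.arange(1,12)*.1)
E
```

```text
x -0.2236 y -0.0748 z 0.0708  phi -1.749 R 0.0760
phi 4.534 on tool: axial 0.4 tang -2.3 radial -9.4
[0, 0.0001, 0.001, 0.0074, 0, 0, 0.0002, 0.0012, 0.0149, 0, 0, 0.0003, 0.0006, 0.0224, 0, 0, 0.0004, -0.0006, 0.0298, 0, 0, 0.0005, -0.0027, 0.037, 0, 0, 0.0006, -0.0054, 0.044, 0, 0, 0.0007, -0.0088, 0.0507, 0, 0, 0.0008, -0.0128, 0.057, 0, 0, 0.0009, -0.0175, 0.0629, 0, 0, 0.001, -0.0227, 0.0682, 0, 0, 0.0011, -0.0285, 0.0731, 0]
```

Request:
drive_tool(motion=[0, 0.0001, 0.0, 0.0074, 0, 0, 0.0002, 0.0002, 0.0149, 0, 0, 0.0003, -0.0004, 0.0223, 0, 0, 0.0004, -0.0016, 0.0297, 0, 0, 0.0005, -0.0037, 0.0368, 0, 0, 0.0006, -0.0063, 0.0437, 0, 0, 0.0007, -0.0096, 0.0503, 0, 0, 0.0008, -0.0135, 0.0565, 0])

```text
time: 22.05
tool_pos: [0.5617, -0.2149, 0.014]
tcp_rot: [3.141, -0.008, 1.083]
contact_force: [2.5, -3.9, -0.4]
finger_gap: 0.0217
```

```bash
python3 - <<'E'
from circ import *
p=phi_now(0,-.0176+.0749)+2*np.pi;force(p);rows(p,np.arange(1,9)*.1,R=.0745)
E
```

```text
x -0.2229 y -0.0620 z 0.0140  phi -0.960 R 0.0756
phi 5.323 on tool: axial -1.8 tang -1.8 radial 4.1
[0, 0.0001, -0.0046, 0.0059, 0, 0, 0.0002, -0.0097, 0.0113, 0, 0, 0.0003, -0.0153, 0.0161, 0, 0, 0.0004, -0.0214, 0.0204, 0, 0, 0.0005, -0.0279, 0.024, 0, 0, 0.0007, -0.0348, 0.027, 0, 0, 0.0008, -0.0419, 0.0293, 0, 0, 0.0009, -0.0491, 0.0308, 0]
```

Request:
drive_tool(motion=[0, 0.0001, -0.0046, 0.0059, 0, 0, 0.0002, -0.0097, 0.0113, 0, 0, 0.0003, -0.0153, 0.0161, 0, 0, 0.0004, -0.0214, 0.0204, 0, 0, 0.0005, -0.0279, 0.024, 0, 0, 0.0007, -0.0348, 0.027, 0, 0, 0.0008, -0.0419, 0.0293, 0, 0, 0.0009, -0.0491, 0.0308, 0])

```text
time: 22.85
tool_pos: [0.5185, -0.1909, -0.0168]
tcp_rot: [3.14, -0.007, 1.083]
contact_force: [1.9, -3.0, 5.8]
finger_gap: 0.0214
```

```bash
python3 - <<'E'
from circ import *
p=phi_now(0,-.0176+.0749)+2*np.pi;force(p);rows(p,np.arange(1,7)*.1,R=.0745)
E
```

```text
x -0.2221 y -0.0126 z -0.0168  phi -0.168 R 0.0752
phi 6.115 on tool: axial -1.4 tang -4.3 radial -4.7
[0, 0.0001, -0.0074, 0.0009, 0, 0, 0.0002, -0.0148, 0.001, 0, 0, 0.0003, -0.0223, 0.0004, 0, 0, 0.0004, -0.0296, -0.0009, 0, 0, 0.0006, -0.0367, -0.003, 0, 0, 0.0007, -0.0436, -0.0058, 0]
```

Request:
drive_tool(motion=[0, 0.0001, -0.0074, 0.0009, 0, 0, 0.0002, -0.0148, 0.001, 0, 0, 0.0003, -0.0223, 0.0004, 0, 0, 0.0004, -0.0296, -0.0009, 0])

```text
time: 23.25
tool_pos: [0.4924, -0.1766, -0.0155]
tcp_rot: [3.139, -0.007, 1.083]
contact_force: [4.4, -3.7, 5.3]
finger_gap: 0.0216
```

```bash
python3 - <<'E'
from circ import *
p=phi_now(0,-.0176+.0749)+2*np.pi;force(p);rows(p,np.arange(1,7)*.1,R=.0745)
E
```

```text
x -0.2217 y 0.0171 z -0.0155  phi 0.231 R 0.0748
phi 6.514 on tool: axial -0.8 tang -4.7 radial -6.1
[0, 0.0001, -0.0072, -0.0021, 0, 0, 0.0002, -0.0141, -0.0048, 0, 0, 0.0003, -0.0207, -0.0083, 0, 0, 0.0004, -0.0269, -0.0124, 0, 0, 0.0006, -0.0327, -0.017, 0, 0, 0.0007, -0.038, -0.0223, 0]
```

Request:
drive_tool(motion=[0, 0.0001, -0.0072, -0.0025, 0, 0, 0.0002, -0.0141, -0.0054, 0, 0, 0.0003, -0.0205, -0.009, 0])

```text
time: 23.55
tool_pos: [0.4739, -0.1664, -0.0066]
tcp_rot: [3.139, -0.008, 1.083]
contact_force: [4.6, -3.5, 1.6]
finger_gap: 0.0215
```

```bash
python3 - <<'E'
from circ import *
p=phi_now(0,-.0176+.0749)+2*np.pi;force(p);rows(p,np.arange(1,7)*.1,R=.0745)
E
```

```text
x -0.2215 y 0.0383 z -0.0066  phi 0.540 R 0.0745
phi 6.823 on tool: axial -0.5 tang -4.6 radial -4.1
[0, 0.0001, -0.0062, -0.0041, 0, 0, 0.0002, -0.0119, -0.0089, 0, 0, 0.0003, -0.0172, -0.0142, 0, 0, 0.0004, -0.0219, -0.02, 0, 0, 0.0005, -0.026, -0.0262, 0, 0, 0.0006, -0.0294, -0.0328, 0]
```

Request:
drive_tool(motion=[0, 0.0001, -0.006, -0.0041, 0, 0, 0.0002, -0.0115, -0.0089, 0, 0, 0.0003, -0.0167, -0.0142, 0])

```text
time: 23.85
tool_pos: [0.459, -0.1582, 0.0075]
tcp_rot: [3.138, -0.008, 1.082]
contact_force: [7.2, -5.8, -3.6]
finger_gap: 0.0213
```

```bash
python3 - <<'E'
from circ import *
p=phi_now(0,-.0176+.0749)+2*np.pi;force(p);rows(p,np.arange(1,7)*.1,R=.0745)
E
```

```text
x -0.2213 y 0.0552 z 0.0075  phi 0.837 R 0.0743
phi 7.12 on tool: axial -1.3 tang -9.3 radial -4.2
[0, 0.0001, -0.0047, -0.0058, 0, 0, 0.0002, -0.0088, -0.012, 0, 0, 0.0003, -0.0123, -0.0186, 0, 0, 0.0004, -0.0151, -0.0255, 0, 0, 0.0005, -0.0171, -0.0326, 0, 0, 0.0006, -0.0185, -0.04, 0]
```

Request:
drive_tool(motion=[0, 0.0001, -0.0045, -0.0058, 0, 0, 0.0002, -0.0085, -0.012, 0])

```text
time: 24.05
tool_pos: [0.4516, -0.1541, 0.0193]
tcp_rot: [3.136, -0.008, 1.082]
contact_force: [8.5, -6.0, -4.5]
finger_gap: 0.0217
```

```bash
python3 - <<'E'
from circ import *
p=phi_now(0,-.0176+.0749)+2*np.pi;force(p);rows(p,np.arange(1,7)*.1,R=.0745);print(sense()["joint_torque"].round(2))
E
```

```text
x -0.2212 y 0.0637 z 0.0193  phi 1.033 R 0.0742
phi 7.316 on tool: axial -0.9 tang -9.7 radial -6.6
[0, 0.0001, -0.0035, -0.0066, 0, 0, 0.0002, -0.0063, -0.0135, 0, 0, 0.0003, -0.0084, -0.0206, 0, 0, 0.0004, -0.0098, -0.0279, 0, 0, 0.0005, -0.0105, -0.0353, 0, 0, 0.0006, -0.0104, -0.0428, 0]
[  1.46 -34.35 -29.47   0.5    2.58  -0.16]
```

Request:
drive_tool(motion=[0, 0.0001, -0.0031, -0.0066, 0, 0, 0.0002, -0.0057, -0.0135, 0])

```text
time: 24.25
tool_pos: [0.4463, -0.1512, 0.0321]
tcp_rot: [3.135, -0.008, 1.082]
contact_force: [10.5, -7.2, -7.3]
finger_gap: 0.0214
```

```bash
python3 - <<'E'
from circ import *
p=phi_now(0,-.0176+.0749)+2*np.pi;force(p);rows(p,np.arange(1,5)*.1,R=.0745)
E
```

```text
x -0.2211 y 0.0697 z 0.0321  phi 1.223 R 0.0741
phi 7.507 on tool: axial -1.0 tang -11.8 radial -9.6
[0, 0.0001, -0.0022, -0.0071, 0, 0, 0.0002, -0.0036, -0.0144, 0, 0, 0.0003, -0.0044, -0.0218, 0, 0, 0.0004, -0.0043, -0.0293, 0]
```

Request:
drive_tool(motion=[0, 0.0001, -0.0005, -0.0035, 0, 0, 0.0001, -0.0013, -0.0072, 0])

```text
time: 24.45
tool_pos: [0.4447, -0.1503, 0.038]
tcp_rot: [3.136, -0.008, 1.082]
contact_force: [9.2, -5.4, -9.8]
finger_gap: 0.0211
```

```bash
python3 - <<'E'
from circ import *
p=phi_now(0,-.0176+.0749)+2*np.pi;force(p);rows(p,np.arange(1,5)*.1,R=.0745)
for i in range(5):
    im=get_image("wrist");force(p)
cv2.imwrite("pics/w13.png",im[:,:,::-1])
E
```

```text
x -0.2211 y 0.0715 z 0.0380  phi 1.307 R 0.0741
phi 7.591 on tool: axial -0.0 tang -12.8 radial -8.0
[0, 0.0001, -0.0016, -0.0073, 0, 0, 0.0002, -0.0024, -0.0147, 0, 0, 0.0003, -0.0025, -0.0221, 0, 0, 0.0004, -0.0019, -0.0295, 0]
phi 7.591 on tool: axial -0.6 tang -10.2 radial -6.8
phi 7.591 on tool: axial -1.5 tang -7.3 radial -8.0
phi 7.591 on tool: axial -0.3 tang -7.4 radial -7.0
phi 7.591 on tool: axial -0.9 tang -7.5 radial -7.9
phi 7.591 on tool: axial -0.7 tang -7.8 radial -7.1
```

View pics/w13.png

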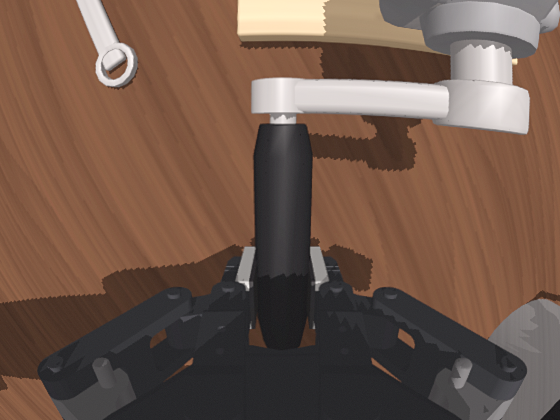

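Moving reading is 12.8 N tangential against about 4.6 N free, settling to 7.5 N at rest (friction hides part). I'll make one slow, small push for a cleaner moving reading.

Request:
drive_tool(motion=[0, 0, 0.0002, -0.0018, 0, 0, 0, -0.0002, -0.0036, 0, 0, 0.0001, -0.0006, -0.0054, 0, 0, 0.0001, -0.001, -0.0073, 0])

```text
time: 25.1
tool_pos: [0.4435, -0.1497, 0.0439]
tcp_rot: [3.136, -0.008, 1.082]
contact_force: [11.1, -6.5, -9.7]
finger_gap: 0.0217
```

```bash
python3 - <<'E'
from circ import *
p=phi_now(0,-.0176+.0749)+2*np.pi;force(p)
for i in range(3):
    im=get_image("wrist");force(p)
cv2.imwrite("pics/w14.png",im[:,:,::-1])
im=get_image("scene")[:,:,::-1];crop(im,180,120,150,150,4,"s14c")
E
```

```text
x -0.2210 y 0.0729 z 0.0439  phi 1.390 R 0.0741
phi 7.673 on tool: axial -0.1 tang -12.4 radial -11.2
phi 7.673 on tool: axial -0.4 tang -11.8 radial -10.0
phi 7.673 on tool: axial -0.9 tang -9.8 radial -9.3
phi 7.673 on tool: axial 0.6 tang -10.0 radial -9.5
```

View pics/s14c.png

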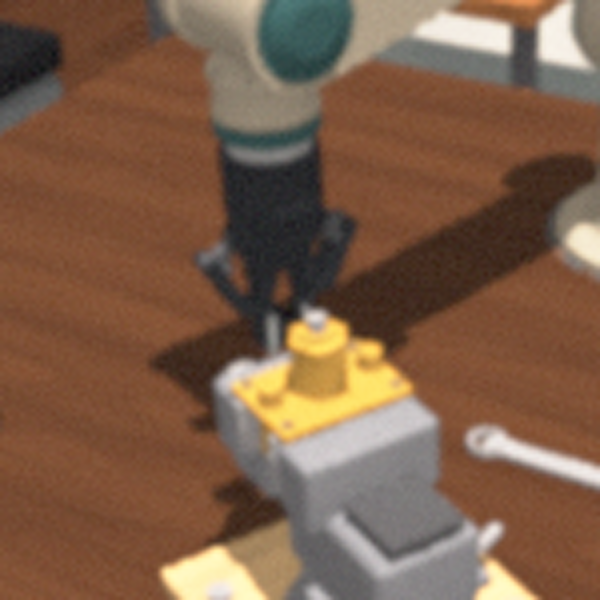

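The jaws now bear on the block. The tangential moving force is about 12.4 N against about 4.5 N free, so about 8 N firm; it settles to 10 N at rest, within hidden friction. The tap sits level and upright in the vise (nut at about (318,340) in the crop). I'll let go of the grip and rise.

Request:
drive_tool(motion=[0, 0, 0.0006, 0.0, 0, 0, 0, 0.0006, 0.0, 0, 1, 0, 0.0006, 0, 0, 1, 0, 0.0006, 0, 0, 1, 0, 0.0006, 0, 0, 1, 0, 0.0006, 0, 0, 1, 0, 0.0006, 0, 0, 1, 0, 0.0006, 0, 0, 1, 0, 0.0006, -0.02, 0, 1, 0, 0.0006, -0.06, 0, 1, 0, 0.0006, -0.1, 0, 1, 0, 0.0006, -0.14, 0, 1, 0, 0.0006, -0.18, 0, 1, 0, 0.0006, -0.2, 0, 1, 0, 0.0006, -0.2, 0])

```text
time: 26.8
tool_pos: [0.4434, -0.1512, 0.2477]
tcp_rot: [3.129, -0.008, 1.082]
contact_force: [-0.1, -0.6, 0.1]
finger_gap: 0.0855
```

```bash
python3 - <<'E'
from circ import *
s=sense();print(s["tool_pos"],s["contact_force"])
im=get_image("wrist")[:,:,::-1].copy();cv2.imwrite("pics/w15.png",im)
im=get_image("top")[:,:,::-1];crop(im,130,110,320,180,2.4,"t15c")
im=get_image("scene")[:,:,::-1];crop(im,110,140,400,230,2,"s15c")
E
```

```text
[ 0.44343205 -0.1512175   0.24772607] [-0.1123064  -0.59135259  0.05582434]
```

View pics/w15.png

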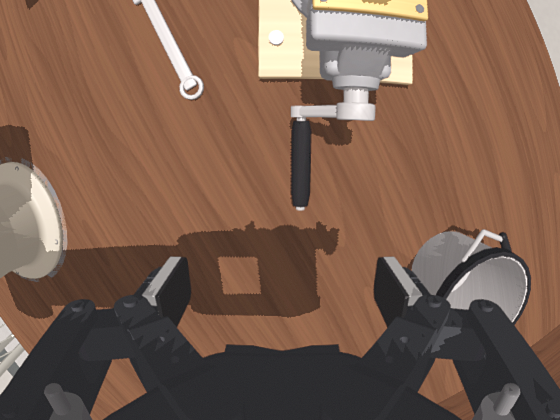

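View pics/t15c.png

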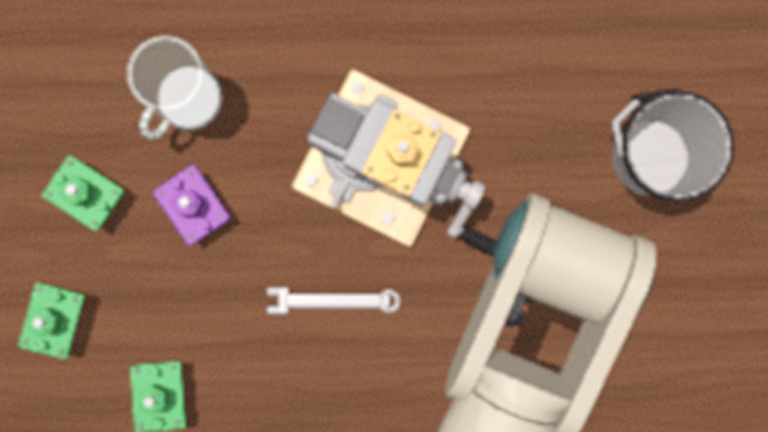

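View pics/s15c.png

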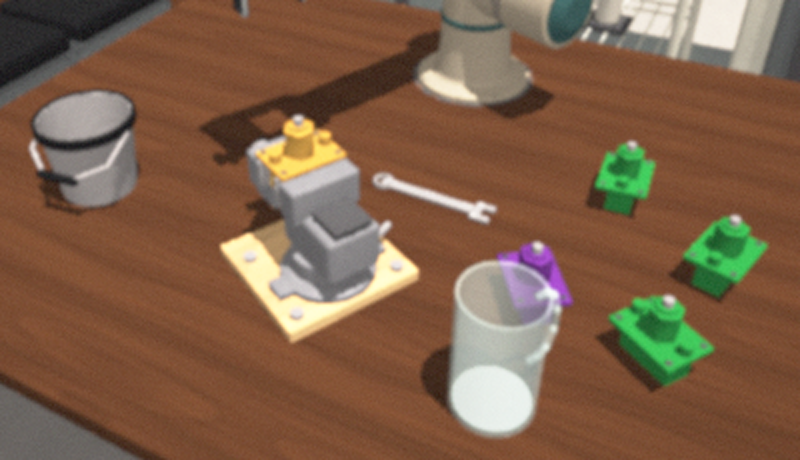

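The robot is clear and the bystanders have not moved. The tap is level and centred in the vise. In the wrist view the crank grip runs from (300,120) to (300,208) and the hub is at (357,104). I'll check that the crank did not spring back and the tap is centred along the jaws.

```bash
python3 - <<'E'
from circ import *
s=sense();f=lambda p,z:(lambda d:(round(d@XH,4),round(d@YH,4)))(onz("wrist",p,z,s)[:2]-O)
r9=dict(tool_pos=s["tool_pos"],tcp_rot=s["tcp_rot"])
for z in(.085,.097,.105):print("grip tip",z,f((300,207),z),f((300.5,165),z))
print("hub",f((358,105),.12))
# tip triangulate with top (hidden?) / expected projection for phi hypotheses
for ph in(.9,1.1,1.25,1.39,1.5):
    y=.0745*np.sin(ph);z=.110-.0745*np.cos(ph)
    p=O+XH*(-.2558)+YH*y; print(ph,proj("wrist",[*p,z],s).round(1))
E
```

```text
grip tip 0.085 (np.float64(-0.2476), np.float64(0.0543)) (np.float64(-0.2022), np.float64(0.0545))
grip tip 0.097 (np.float64(-0.2443), np.float64(0.055)) (np.float64(-0.2005), np.float64(0.0552))
grip tip 0.105 (np.float64(-0.242), np.float64(0.0555)) (np.float64(-0.1994), np.float64(0.0557))
hub (np.float64(-0.1397), np.float64(0.0036))
0.9 [295.2 208.9]
1.1 [288.4 212. ]
1.25 [284.6 214.7]
1.39 [282.3 217.5]
1.5 [281.3 219.8]
```

The grip is now at y of about 51 mm from the axis, so φ ≈ 0.75 instead of the 1.39 where I let go. The crank seems to have run back about 0.6 rad on release. I'll check whether it is still moving and look at the last pre-release picture.

```bash
python3 - <<'E'
from circ import *
s=sense();im=get_image("wrist")[:,:,::-1].copy();cv2.imwrite("pics/w16.png",im)
a=cv2.imread("pics/w15.png");print("diff",np.abs(a[90:220,270:390].astype(int)-im[90:220,270:390]).mean())
crop(im,270,0,170,220,2.7,"w16c")
b=cv2.imread("pics/w14.png");cv2.imwrite("pics/w14c.png",b[0:360,200:560])
# predicted pixel of sleeve outer end now
for ph in(.6,.7,.8,.9):
    y=.0745*np.sin(ph);z=.110-.0745*np.cos(ph)
    for xx in(-.1945+.04,-.2558): print(ph,proj("wrist",[*(O+XH*xx+YH*y),z],s).round(1),end=' ')
    print()
print("hub",proj("wrist",[*(O+XH*-.1445),.11],s))
E
```

```text
diff 9.756474358974359
0.6 [309.9 119.3] 0.6 [308.4 205.5] 
0.7 [305.  119.2] 0.7 [303.6 206.5] 
0.8 [300.4 119.1] 0.8 [299.3 207.6] 
0.9 [296.2 119. ] 0.9 [295.2 208.9] 
hub [359.11027918 110.48127976]
```

View pics/w16c.png

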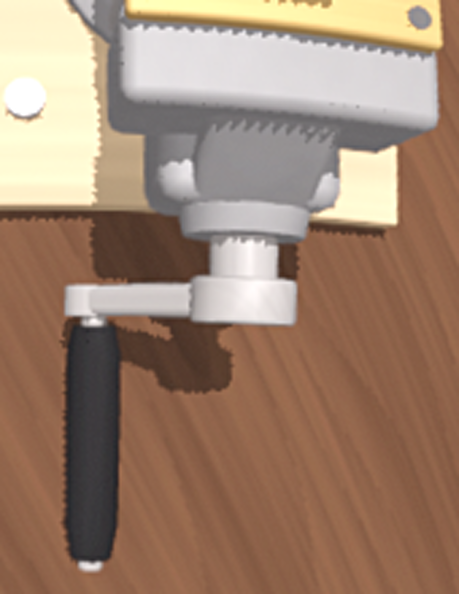

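View pics/w14c.png

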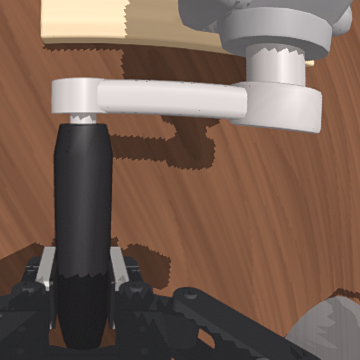

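The view has settled: the grip is at (303,209) and the hub at (360,111), which gives φ ≈ 0.70. So the crank did back off when I let go. I'll regrip, tighten again, and this time unload slowly while still holding, to see whether the crank holds. First the moves with the full tool rotation.

```bash
cat >> circ.py <<'E'
def goto(x,y,z):
    s=sense();R=Ro.from_euler('xyz',s["tcp_rot"]).as_matrix()
    t=np.array([*(O+XH*x+YH*y),z]);print("rel",(R.T@(t-s["tool_pos"])).round(4),s["tcp_rot"].round(4))
E
python3 - <<'E'
from circ import *
s=sense();print(s["tool_pos"],s["contact_force"]);goto(-.221,.048,.06);goto(-.221,.048,.0005)
E
```

```text
[ 0.44174546 -0.15050692  0.24221561] [ 0.67097229  0.71525168 -0.94327503]
rel [0.0003 0.0257 0.1823] [ 3.1391 -0.0075  1.0821]
rel [-2.000e-04  2.550e-02  2.418e-01] [ 3.1391 -0.0075  1.0821]
```

Request:
drive_tool(motion=[1, 0, 0.0255, 0.02, 0, 1, 0, 0.0255, 0.06, 0, 1, 0, 0.0255, 0.1, 0, 1, 0, 0.0255, 0.14, 0, 1, 0, 0.0255, 0.18, 0, 1, 0, 0.0255, 0.21, 0, 1, 0, 0.0255, 0.232, 0, 1, 0, 0.0255, 0.242, 0, 1, 0, 0.0255, 0.242, 0, 1, 0, 0.0255, 0.242, 0])

```text
time: 28.0
tool_pos: [0.466, -0.1613, 0.001]
tcp_rot: [3.138, -0.008, 1.082]
contact_force: [-0.6, -0.7, 0.2]
finger_gap: 0.0857
```

```bash
python3 - <<'E'
from circ import *
im=get_image("wrist")[:,:,::-1].copy();cv2.imwrite("pics/w17.png",im)
p=phi_now(0,.0573)
E
```

```text
x -0.2207 y 0.0472 z 0.0015  phi 0.702 R 0.0731
```

View pics/w17.png

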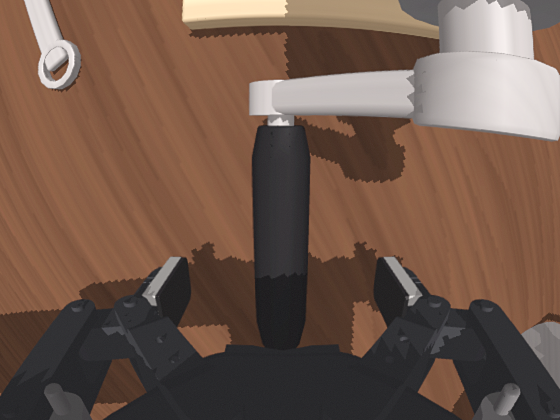

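The sleeve is centred again (columns 253–310). Closing on it.

Request:
drive_tool(motion=[0, 0, 0, 0, 0, 0, 0, 0, 0, 0, 0, 0, 0, 0, 0, 0, 0, 0, 0, 0, 0, 0, 0, 0, 0, 0, 0, 0, 0, 0, 0, 0, 0, 0, 0, 0, 0, 0, 0, 0, 0, 0, 0, 0, 0], squeeze=50)

```text
time: 28.95
tool_pos: [0.4666, -0.1616, 0.0016]
tcp_rot: [3.137, -0.008, 1.082]
contact_force: [1.2, -0.4, 1.5]
finger_gap: 0.0216
```

```bash
python3 - <<'E'
from circ import *
p=phi_now(0,.0573);force(p);rows(p,np.arange(1,9)*.08,R=.0742)
E
```

```text
x -0.2207 y 0.0470 z 0.0016  phi 0.701 R 0.0729
phi 0.701 on tool: axial 0.6 tang -0.6 radial -1.7
[0, 0.0001, -0.0044, -0.004, 0, 0, 0.0002, -0.0084, -0.0084, 0, 0, 0.0003, -0.0121, -0.013, 0, 0, 0.0003, -0.0154, -0.0179, 0, 0, 0.0004, -0.0183, -0.0231, 0, 0, 0.0005, -0.0208, -0.0285, 0, 0, 0.0006, -0.0228, -0.0341, 0, 0, 0.0007, -0.0244, -0.0398, 0]
```

Request:
drive_tool(motion=[0, 0.0001, -0.0044, -0.004, 0, 0, 0.0002, -0.0084, -0.0084, 0, 0, 0.0003, -0.0121, -0.013, 0, 0, 0.0003, -0.0154, -0.0179, 0])

```text
time: 29.35
tool_pos: [0.453, -0.1541, 0.0194]
tcp_rot: [3.136, -0.008, 1.082]
contact_force: [7.0, -3.0, -5.5]
finger_gap: 0.0215
```

```bash
python3 - <<'E'
from circ import *
p=phi_now(0,.0573);force(p);rows(p,np.arange(1,7)*.06,R=.0742)
E
```

```text
x -0.2206 y 0.0625 z 0.0194  phi 1.025 R 0.0731
phi 1.025 on tool: axial 1.1 tang -9.2 radial -3.7
[0, 0.0001, -0.0022, -0.0039, 0, 0, 0.0001, -0.0042, -0.0079, 0, 0, 0.0002, -0.0059, -0.012, 0, 0, 0.0002, -0.0073, -0.0162, 0, 0, 0.0003, -0.0085, -0.0205, 0, 0, 0.0004, -0.0095, -0.0248, 0]
```

Request:
drive_tool(motion=[0, 0.0001, -0.0022, -0.0039, 0, 0, 0.0001, -0.0042, -0.0079, 0, 0, 0.0002, -0.0059, -0.012, 0, 0, 0.0002, -0.0073, -0.0162, 0, 0, 0.0003, -0.0085, -0.0205, 0, 0, 0.0004, -0.0095, -0.0248, 0])

```text
time: 29.95
tool_pos: [0.4444, -0.1494, 0.0433]
tcp_rot: [3.135, -0.008, 1.082]
contact_force: [8.5, -3.8, -10.1]
finger_gap: 0.0215
```

```bash
python3 - <<'E'
from circ import *
p=phi_now(0,.0573);force(p)
for i in range(3):
    im=get_image("wrist");force(p)
p=phi_now(0,.0573);rows(p,-np.arange(1,5)*.05,R=.0742)
E
```

```text
x -0.2204 y 0.0723 z 0.0433  phi 1.380 R 0.0736
phi 1.38 on tool: axial 1.1 tang -12.3 radial -7.4
phi 1.38 on tool: axial 1.6 tang -9.8 radial -4.3
phi 1.38 on tool: axial 0.2 tang -9.0 radial -5.3
phi 1.38 on tool: axial 0.9 tang -7.5 radial -4.9
x -0.2204 y 0.0723 z 0.0436  phi 1.383 R 0.0736
[0, -0.0, 0.0008, 0.0036, 0, 0, -0.0001, 0.0017, 0.0072, 0, 0, -0.0001, 0.0029, 0.0107, 0, 0, -0.0002, 0.0042, 0.0142, 0]
```

Request:
drive_tool(motion=[0, 0, 0.0003, 0.0012, 0, 0, 0, 0.0006, 0.0024, 0, 0, 0, 0.0008, 0.0036, 0, 0, 0, 0.0008, 0.0036, 0])

```text
time: 30.5
tool_pos: [0.4453, -0.1498, 0.0396]
tcp_rot: [3.134, -0.008, 1.082]
contact_force: [6.0, -3.2, -6.7]
finger_gap: 0.0211
```

```bash
python3 - <<'E'
from circ import *
p=phi_now(0,.0573);force(p)
im=get_image("wrist");force(p);p=phi_now(0,.0573)
rows(p,-np.arange(1,5)*.05,R=.0742)
E
```

```text
x -0.2204 y 0.0713 z 0.0396  phi 1.328 R 0.0735
phi 1.328 on tool: axial 0.5 tang -8.7 radial -5.2
phi 1.328 on tool: axial 0.8 tang -9.4 radial -5.7
x -0.2204 y 0.0713 z 0.0396  phi 1.328 R 0.0735
[0, -0.0, 0.001, 0.0036, 0, 0, -0.0001, 0.0021, 0.0071, 0, 0, -0.0001, 0.0035, 0.0106, 0, 0, -0.0002, 0.005, 0.014, 0]
```

Request:
drive_tool(motion=[0, 0, 0.001, 0.0036, 0, 0, 0, 0.0021, 0.0071, 0, 0, 0, 0.0035, 0.0106, 0, 0, 0, 0.0035, 0.0106, 0, 0, 0, 0.0035, 0.0106, 0])

```text
time: 31.05
tool_pos: [0.4487, -0.1517, 0.0287]
tcp_rot: [3.133, -0.008, 1.081]
contact_force: [6.1, -3.5, -6.6]
finger_gap: 0.0214
```

```bash
python3 - <<'E'
from circ import *
p=phi_now(0,.0573);force(p)
im=get_image("wrist");force(p);p=phi_now(0,.0573);cv2.imwrite("pics/w18.png",im[:,:,::-1])
# geometric crank check: hub predicted vs seen
s=sense();print("hub centre pred",proj("wrist",[*(O+XH*-.1445),.11],s).round(0))
E
```

```text
x -0.2204 y 0.0673 z 0.0287  phi 1.169 R 0.0732
phi 1.169 on tool: axial 0.2 tang -9.4 radial -4.0
phi 1.169 on tool: axial -0.3 tang -9.3 radial -4.8
x -0.2204 y 0.0674 z 0.0287  phi 1.169 R 0.0732
hub centre pred [485. 107.]
```

View pics/w18.png

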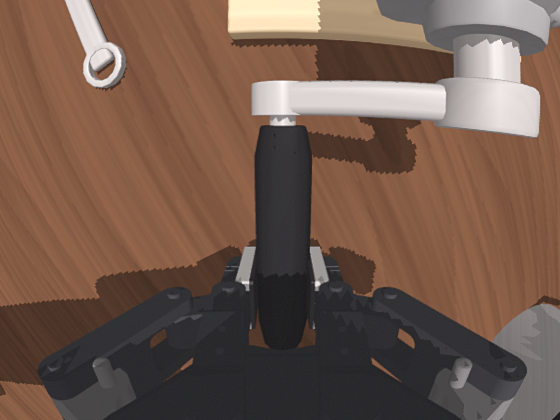

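Backing off 0.2 rad while holding, the grip still pushes back with about 9 N, so the crank follows the spring load. I'll keep unloading slowly to find where it holds by itself.

Request:
drive_tool(motion=[0, 0, 0.001, 0.0035, 0, 0, 0, 0.0024, 0.0069, 0, 0, 0, 0.0039, 0.0102, 0, 0, 0, 0.0039, 0.0102, 0, 0, 0, 0.0039, 0.0102, 0])

```text
time: 31.6
tool_pos: [0.4534, -0.1543, 0.0189]
tcp_rot: [3.129, -0.008, 1.081]
contact_force: [7.9, -4.7, -2.6]
finger_gap: 0.021
```

```bash
python3 - <<'E'
from circ import *
p=phi_now(0,.0573);force(p)
im=get_image("scene");force(p);p=phi_now(0,.0573)
crop(im[:,:,::-1],200,150,120,110,5,"s19c")
rows(p,-np.arange(1,5)*.05,R=.0742)
E
```

```text
x -0.2205 y 0.0620 z 0.0189  phi 1.017 R 0.0729
phi 1.017 on tool: axial 0.0 tang -7.7 radial -6.5
phi 1.017 on tool: axial 0.6 tang -7.2 radial -6.5
x -0.2205 y 0.0620 z 0.0189  phi 1.017 R 0.0729
[0, -0.0, 0.002, 0.0031, 0, 0, -0.0001, 0.0042, 0.0061, 0, 0, -0.0001, 0.0065, 0.009, 0, 0, -0.0002, 0.009, 0.0118, 0]
```

View pics/s19c.png

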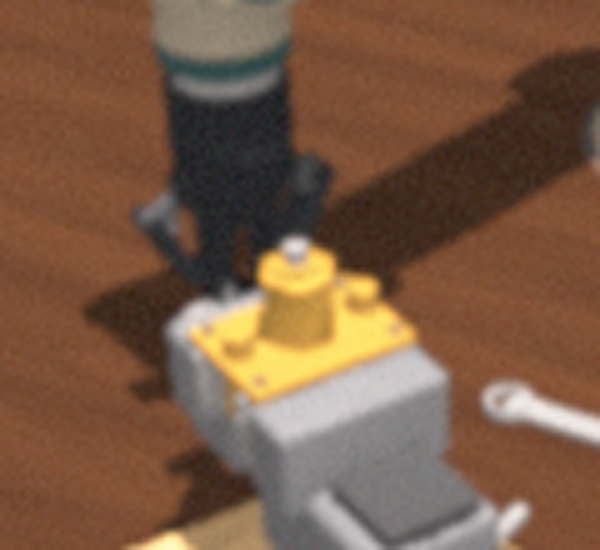

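Request:
drive_tool(motion=[0, 0, 0.0015, 0.0031, 0, 0, 0, 0.0034, 0.0061, 0, 0, 0, 0.0055, 0.009, 0, 0, 0, 0.0055, 0.009, 0, 0, 0, 0.0055, 0.009, 0])

```text
time: 32.15
tool_pos: [0.4592, -0.1575, 0.0102]
tcp_rot: [3.127, -0.007, 1.081]
contact_force: [6.7, -5.1, -1.0]
finger_gap: 0.0214
```

```bash
python3 - <<'E'
from circ import *
p=phi_now(0,.0573);force(p)
im=get_image("wrist");force(p);p=phi_now(0,.0573);print(sense()["tcp_rot"],sense()["torque"])
rows(p,-np.arange(1,5)*.05,R=.0742)
E
```

```text
x -0.2206 y 0.0554 z 0.0102  phi 0.866 R 0.0727
phi 0.866 on tool: axial -1.0 tang -6.8 radial -5.6
phi 0.866 on tool: axial -0.6 tang -5.9 radial -5.0
x -0.2206 y 0.0554 z 0.0102  phi 0.866 R 0.0727
[ 3.12715048 -0.00749583  1.08087489] [-0.6996822  -0.95211364 -0.06036416]
[0, -0.0, 0.0025, 0.0028, 0, 0, -0.0001, 0.0051, 0.0054, 0, 0, -0.0001, 0.0078, 0.0079, 0, 0, -0.0002, 0.0107, 0.0103, 0]
```

Request:
drive_tool(motion=[0, 0, 0.0012, 0.0014, 0, 0, 0, 0.0025, 0.0028, 0, 0, 0, 0.0038, 0.0042, 0, 0, 0, 0.0038, 0.0042, 0, 0, 0, 0.0038, 0.0042, 0])

```text
time: 32.7
tool_pos: [0.4629, -0.1595, 0.0059]
tcp_rot: [3.127, -0.007, 1.081]
contact_force: [4.4, -3.8, -1.2]
finger_gap: 0.0216
```

```bash
python3 - <<'E'
from circ import *
p=phi_now(0,.0573);force(p)
im=get_image("wrist");force(p);p=phi_now(0,.0573)
rows(p,-np.arange(1,5)*.05,R=.0742)
E
```

```text
x -0.2206 y 0.0513 z 0.0059  phi 0.784 R 0.0726
phi 0.784 on tool: axial -0.9 tang -5.5 radial -3.0
phi 0.784 on tool: axial -0.7 tang -6.1 radial -3.6
x -0.2206 y 0.0513 z 0.0059  phi 0.784 R 0.0726
[0, -0.0, 0.0027, 0.0026, 0, 0, -0.0001, 0.0055, 0.005, 0, 0, -0.0001, 0.0084, 0.0072, 0, 0, -0.0002, 0.0115, 0.0094, 0]
```

Readings at rest track the clamp load plus about 1.5 N of crank weight at this angle. That puts my peak at roughly 7 N above free turning, at the low end of firm. I'll tighten once more, slightly further, then ease off slowly rather than letting the crank fly back.

```bash
python3 - <<'E'
from circ import *
p=phi_now(0,.0573);rows(p,np.arange(1,9)*.08,R=.0740)
E
```

```text
x -0.2206 y 0.0513 z 0.0059  phi 0.784 R 0.0726
[0, 0.0001, -0.004, -0.0043, 0, 0, 0.0002, -0.0077, -0.009, 0, 0, 0.0002, -0.011, -0.0139, 0, 0, 0.0003, -0.0138, -0.0191, 0, 0, 0.0004, -0.0163, -0.0245, 0, 0, 0.0005, -0.0183, -0.03, 0, 0, 0.0005, -0.0199, -0.0358, 0, 0, 0.0006, -0.021, -0.0416, 0]
```

Request:
drive_tool(motion=[0, 0.0001, -0.004, -0.0043, 0, 0, 0.0002, -0.0077, -0.009, 0, 0, 0.0002, -0.011, -0.0139, 0, 0, 0.0003, -0.0138, -0.0191, 0, 0, 0.0004, -0.0163, -0.0245, 0, 0, 0.0005, -0.0183, -0.03, 0, 0, 0.0005, -0.0199, -0.0358, 0, 0, 0.0006, -0.021, -0.0416, 0])

```text
time: 33.55
tool_pos: [0.4442, -0.1492, 0.0463]
tcp_rot: [3.125, -0.008, 1.081]
contact_force: [12.1, -6.6, -10.5]
finger_gap: 0.0213
```

```bash
python3 - <<'E'
from circ import *
p=phi_now(0,.0573);force(p);rows(p,np.arange(1,5)*.05,R=.0740)
E
```

```text
x -0.2203 y 0.0725 z 0.0463  phi 1.420 R 0.0733
phi 1.42 on tool: axial 0.3 tang -13.0 radial -12.3
[0, 0.0, -0.0005, -0.0037, 0, 0, 0.0001, -0.0007, -0.0074, 0, 0, 0.0001, -0.0008, -0.0111, 0, 0, 0.0002, -0.0008, -0.0148, 0]
```

Request:
drive_tool(motion=[0, 0, 0.0003, -0.0025, 0, 0, 0.0001, 0.0003, -0.005, 0, 0, 0.0001, 0.0003, -0.0074, 0])

```text
time: 33.85
tool_pos: [0.4436, -0.1489, 0.0515]
tcp_rot: [3.128, -0.007, 1.08]
contact_force: [7.8, -5.0, -12.1]
finger_gap: 0.0215
```

```bash
python3 - <<'E'
from circ import *
p=phi_now(0,.0573);force(p);
im=get_image("wrist");force(p)
im=get_image("wrist");force(p);cv2.imwrite("pics/w20.png",im[:,:,::-1])
p=phi_now(0,.0573);rows(p,-np.arange(1,13)*.05,R=.0740)
E
```

```text
x -0.2203 y 0.0733 z 0.0515  phi 1.492 R 0.0735
phi 1.492 on tool: axial -0.3 tang -13.3 radial -8.6
phi 1.492 on tool: axial 0.1 tang -12.9 radial -7.6
phi 1.492 on tool: axial -0.4 tang -10.2 radial -7.2
x -0.2203 y 0.0733 z 0.0518  phi 1.495 R 0.0735
[0, -0.0, 0.0004, 0.0037, 0, 0, -0.0001, 0.0009, 0.0073, 0, 0, -0.0001, 0.0017, 0.011, 0, 0, -0.0002, 0.0026, 0.0145, 0, 0, -0.0002, 0.0037, 0.0181, 0, 0, -0.0003, 0.0049, 0.0216, 0, 0, -0.0003, 0.0064, 0.025, 0, 0, -0.0004, 0.008, 0.0283, 0, 0, -0.0004, 0.0098, 0.0315, 0, 0, -0.0005, 0.0117, 0.0347, 0, 0, -0.0005, 0.0138, 0.0377, 0, 0, -0.0006, 0.016, 0.0407, 0]
```

Peak moving reading is 13.3 N, about 8–9 N above free turning at this angle, so firm and below the 13 N crush limit. Now I'll ease off slowly.

Request:
drive_tool(motion=[0, -0.0, 0.0004, 0.0037, 0, 0, -0.0001, 0.0009, 0.0073, 0, 0, -0.0001, 0.0017, 0.011, 0, 0, -0.0002, 0.0026, 0.0145, 0, 0, -0.0002, 0.0037, 0.0181, 0, 0, -0.0003, 0.0049, 0.0216, 0, 0, -0.0003, 0.0064, 0.025, 0, 0, -0.0004, 0.008, 0.0283, 0, 0, -0.0004, 0.0098, 0.0315, 0, 0, -0.0005, 0.0117, 0.0347, 0, 0, -0.0005, 0.0138, 0.0377, 0, 0, -0.0005, 0.0138, 0.0377, 0, 0, -0.0005, 0.0138, 0.0377, 0])

```text
time: 35.25
tool_pos: [0.4565, -0.156, 0.014]
tcp_rot: [3.127, -0.007, 1.08]
contact_force: [5.6, -4.1, -1.5]
finger_gap: 0.0213
```

```bash
python3 - <<'E'
from circ import *
p=phi_now(0,.0573);force(p);
im=get_image("wrist");force(p);cv2.imwrite("pics/w21.png",im[:,:,::-1])
s=sense()
# pose of crank from image: arm-end / hub centre pixels predicted for tool phi
for ph in(p-.2,p,p+.2): 
    y=.0745*np.sin(ph);z=.110-.0745*np.cos(ph);print(round(ph,2),"arm end",proj("wrist",[*(O+XH*-.1445+YH*y),z],s).round(1))
print("hub",proj("wrist",[*(O+XH*-.1445),.11],s).round(1))
rows(p,-np.arange(1,5)*.04,R=.0740)
E
```

```text
x -0.2206 y 0.0585 z 0.0140  phi 0.934 R 0.0728
phi 0.934 on tool: axial -0.6 tang -5.9 radial -4.6
phi 0.934 on tool: axial -0.3 tang -7.2 radial -3.7
0.73 arm end [305.   99.7]
0.93 arm end [281.4  97.7]
1.13 arm end [259.8  95.4]
hub [489.8 103.2]
[0, -0.0, 0.0018, 0.0023, 0, 0, -0.0001, 0.0037, 0.0046, 0, 0, -0.0001, 0.0057, 0.0068, 0, 0, -0.0002, 0.0078, 0.0089, 0]
```

View pics/w21.png

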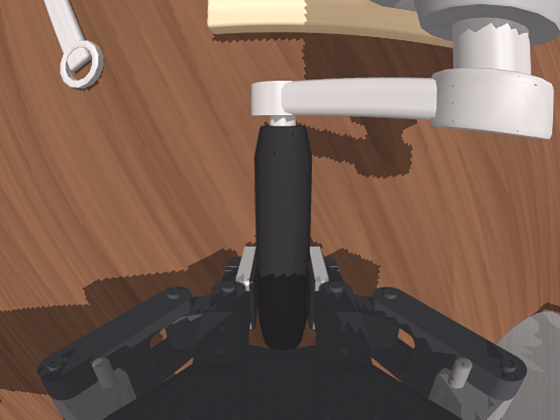

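Request:
drive_tool(motion=[0, 0, 0.0018, 0.0023, 0, 0, 0, 0.0037, 0.0046, 0, 0, 0, 0.0057, 0.0068, 0, 0, 0, 0.0078, 0.0089, 0, 0, 0, 0.0098, 0.0108, 0, 0, 0, 0.0098, 0.0108, 0, 0, 0, 0.0098, 0.0108, 0])

```text
time: 36.0
tool_pos: [0.4654, -0.1609, 0.0032]
tcp_rot: [3.126, -0.007, 1.08]
contact_force: [2.7, -5.3, -0.8]
finger_gap: 0.0213
```

```bash
python3 - <<'E'
from circ import *
p=phi_now(0,.0573);force(p)
im=get_image("wrist");force(p)
rows(p,-np.arange(1,5)*.04,R=.0740)
E
```

```text
x -0.2206 y 0.0483 z 0.0032  phi 0.729 R 0.0726
phi 0.729 on tool: axial -3.0 tang -4.7 radial -2.5
phi 0.729 on tool: axial -3.0 tang -4.5 radial -3.0
[0, -0.0, 0.0022, 0.0019, 0, 0, -0.0001, 0.0046, 0.0038, 0, 0, -0.0001, 0.007, 0.0055, 0, 0, -0.0002, 0.0094, 0.0071, 0]
```

Request:
drive_tool(motion=[0, 0, 0, 0, 0, 0, 0, 0, 0, 0, 1, 0, 0, 0, 0, 1, 0, 0, 0, 0, 1, 0, 0, 0, 0, 1, 0, 0, 0, 0, 1, 0, 0, 0, 0, 1, 0, 0, 0, 0, 1, 0, 0, 0, 0], squeeze=20)

```text
time: 36.95
tool_pos: [0.4654, -0.1608, 0.0032]
tcp_rot: [3.126, -0.007, 1.08]
contact_force: [0.4, -0.1, -0.6]
finger_gap: 0.0854
```

```bash
python3 - <<'E'
from circ import *
p=phi_now(0,.0573);im=get_image("wrist")[:,:,::-1].copy();cv2.imwrite("pics/w22.png",im);s=sense()
for ph in(.3,.4,.5,.6,.7,.8):
    y=.0745*np.sin(ph);z=.110-.0745*np.cos(ph);print(ph,"sleeve mid",proj("wrist",[*(O+XH*-.205+YH*y),z],s).round(1))
g=cv2.cvtColor(im,cv2.COLOR_BGR2GRAY)
for r in(150,180,210):
    c=np.where(g[r,200:380]<55)[0]+200;print(r,c.min(),c.max())
E
```

```text
x -0.2206 y 0.0484 z 0.0032  phi 0.729 R 0.0726
0.3 sleeve mid [339.7 232.8]
0.4 sleeve mid [325.9 234.9]
0.5 sleeve mid [312.2 237.5]
0.6 sleeve mid [298.7 240.8]
0.7 sleeve mid [285.5 244.8]
0.8 sleeve mid [272.5 249.5]
150 257 370
180 256 312
210 257 311
```

View pics/w22.png

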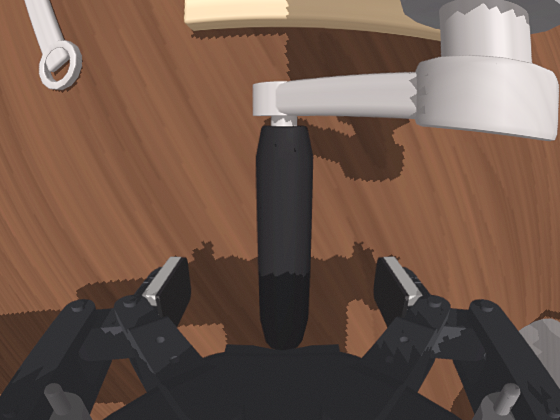

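With the slow release the crank stays at about 0.71 rad (sleeve centre at column 284). That is the same spot as after the first release, so that is where screw friction balances the clamp load. I'll rise clear and check the tap from above.

Request:
drive_tool(motion=[1, 0, 0, -0.02, 0, 1, 0, 0, -0.06, 0, 1, 0, 0, -0.1, 0, 1, 0, 0, -0.14, 0, 1, 0, 0, -0.18, 0, 1, 0, 0, -0.22, 0, 1, 0, 0, -0.26, 0, 1, 0.03, 0, -0.3, 0, 1, 0.06, 0, -0.3, 0, 1, 0.06, 0, -0.3, 0, 1, 0.06, 0, -0.3, 0, 1, 0.06, 0, -0.3, 0])

```text
time: 38.2
tool_pos: [0.4882, -0.1082, 0.3027]
tcp_rot: [3.128, -0.007, 1.08]
contact_force: [-0.0, 0.3, -0.6]
finger_gap: 0.0858
```

```bash
python3 - <<'E'
from circ import *
s=sense();print(s["tool_pos"],s["tcp_rot"],s["contact_force"])
im=get_image("wrist")[:,:,::-1].copy();cv2.imwrite("pics/w23.png",im)
im=get_image("scene")[:,:,::-1];crop(im,200,150,120,110,5,"s23c")
E
```

```text
[ 0.48816628 -0.10819413  0.30272763] [ 3.12799324 -0.00663281  1.0796012 ] [-0.01616635  0.26357044 -0.62828477]
```

View pics/w23.png

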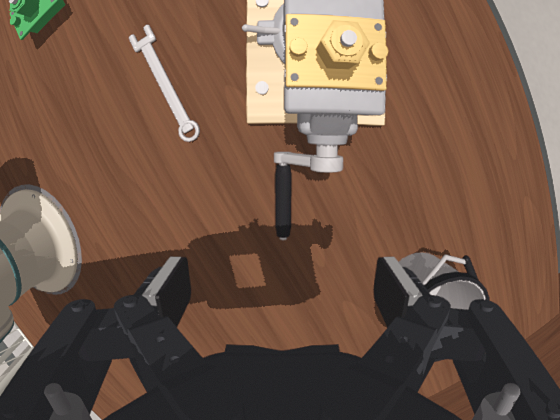

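View pics/s23c.png

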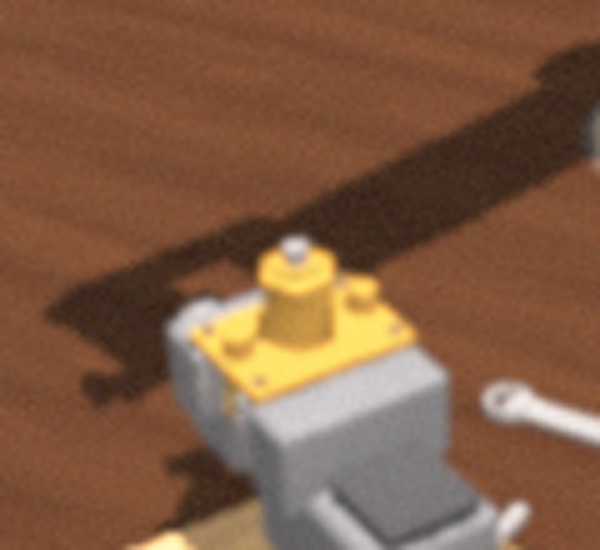

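The flange lies square and centred on the jaws (columns 286–386 against jaws 285–385). The wrench and bucket are undisturbed and the robot is clear. Handing in.

```bash
python3 - <<'E'
from plant import hand_in
print(hand_in())
E
```

```text
the job is handed in; nothing more can be done
None
```

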